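Needle box down the sharps drop

TASK

With your fingertips push the orange flap of the sharps drop far down, well past half open, and let go; while it is still slowly swinging back up, slide the yellow needle box along the steel deck and over the edge so that it falls through the open mouth into the tub, and take your hand away before the flap shuts. Only push the needle box, never lift it, carry it or shove it onto the shut flap, and leave the blue bur box, the pink bottle and the steel cup where they stand. Once the box has gone down, do not touch the flap: wait clear until it has swung fully shut by itself.

Things in the scene. Friction and masses are not known exactly. Their poses are not given: they have to be found in the camera images.
- station: Fixed bench-top sharps drop: white housing 460 (x) by 320 (y) by 200 mm high, flat steel deck on top with an 8 mm high, 6 mm wide rim round its outer edge. Origin: on the bench, 200 mm below the deck. x points along the deck from the infeed end (x = -240 mm) to the mouth and the far end (+220 mm), z up; deck y = -160 to +160 mm. x runs roughly from the robot's left to its right.
- mouth_edge (a point): Middle of the mouth's infeed edge, at deck height (station x = 0, y = 0, z = 200 mm); same axes as the station. The mouth is a hole in the deck from x = 0 to 172 mm, y = -75 to +75 mm, filled by the flap when shut. The needle box tips in over this edge.
- tub_floor (a point): Middle of the floor of the yellow tub under the mouth, 190 mm below the deck. The tub's walls stand straight below the mouth's edges. Seen through the clear window in the station's side away from the robot.
- flap (a joint): Angle of the orange swing flap, rad: 0 shut, flush with the deck; grows as the leaf is pushed down; stop at 1.25. A counterweight shuts it (0.12 N m, times the cosine of the angle) against a damper (1.35 N m s/rad both ways): a push 80 mm from the axle takes 1.5 N plus 17 N per rad/s. Let go at 1.1 rad it is at 0.8 after 6 s, shut after 16 s. Below about 0.75 the needle box may jam; its weight does not open the flap.
- flap_axle (a point): Middle of the flap's cross axle, 115 mm beyond the mouth's infeed edge, 9.5 mm below deck height; parallel to station y. The flap is a plate 145 mm wide, 6 mm thick: the leaf reaches 113 mm from the axle back to the infeed edge and swings down into the tub, the 55 mm tail beyond the axle swings up above the deck.
- flap_edge (a point): Middle of the top of the leaf's free edge (black strip), 113 mm from the axle; swings with the flap. When shut it lies 2 mm beyond the mouth's infeed edge.
- needle_box: Closed yellow needle box with a red patch on its lid, 60 mm (its x) by 44 mm (its y) by 18 mm high, about 55 g, lying loose on the steel deck on the infeed side of the mouth, to one side of the middle. Origin: centre of its underside; z up.
- bur_box: Blue bur box, 62 mm (x) by 44 mm (y) by 34 mm high, loose on the deck beside the needle box; may be on either side of it; to be left alone. Origin: centre of its underside.
- rinse_bottle: Pink bottle with a blue cap, 64 mm across, 160 mm high, on the bench past the mouth end of the station; to be left alone. Origin: centre of its underside.
- steel_cup: Open steel cup, 74 mm across the rim, 85 mm high, on the bench past the mouth end of the station; to be left alone. Origin: centre of its underside.
Not all that is in view belongs to the job. There is more than one size of the needle_box; the job needs the largest.

How it is judged (in metres and radians):
On the way, in this order (a step that is already met when the one before it is completed fails the run):
1. the flap is pushed over half open (0.7 rad), the needle box still on the deck (value of joint flap above 0.7 rad and z of needle_box in the frame of station above 0.19 m), for 0.1 s.
2. the needle box has dropped through, the flap is still open and the hand is out of the mouth (z of needle_box in the frame of station below 0.13 m and value of joint flap above 0.08 rad and z of the grasp point in the frame of station above 0.203 m and not (contact force between any of the fingers, the arm and flap above 1 N)), for 0.1 s.
At the end, for the whole second after the job is handed in: The needle box lies at rest in the tub under the mouth; the flap has swung shut (within 0.04 rad) and is still; the bur box, bottle and cup stand within 20 mm of where they were and upright (z of needle_box in the frame of station between 0 and 0.09 m and x of needle_box in the frame of station between -0.01 and 0.182 m and y of needle_box in the frame of station between -0.085 and 0.085 m and linear speed of needle_box below 0.02 m/s and value of joint flap below 0.04 rad and velocity of joint flap below 0.02 rad/s and distance of each of bur_box, rinse_bottle, steel_cup from where it was at the start of the episode below 0.02 m and angle between each of bur_box, rinse_bottle, steel_cup's own z axis and vertical below 0.15 rad); the robot touches nothing.
It fails at once if the needle box is lifted more than 30 mm off the deck (z of needle_box in the frame of station above 0.23 m).
It fails at once if the needle box, still at deck height, is carried or shoved over 60 mm past the mouth's edge (x of needle_box in the frame of station above 0.06 m and z of needle_box in the frame of station above 0.19 m).
It fails at once if the robot touches the flap (over 1 N) after the needle box has gone down (z of needle_box in the frame of station below 0.13 m and contact force between any of the fingers, the arm and flap above 1 N).
It fails at once if the bur box, bottle or cup is moved more than 20 mm or tipped (distance of any of bur_box, rinse_bottle, steel_cup from where it was at the start of the episode above 0.02 m or angle between any of bur_box, rinse_bottle, steel_cup's own z axis and vertical above 0.3 rad).
It also fails if it takes over 72 s, if anything falls off the work surface, if the arm or the gripper's body presses on something with over 40 N, if the wrist force passes 120 N, or if a joint passes its speed limit or range.

ROBOT

A 6-joint arm with a two-finger parallel gripper is mounted at the origin on the work surface. World frame = base frame: x ahead of the robot, y to its left, z up, the work surface at z = 0. Lengths are in m, angles in degrees, forces in N, time in s.
With the tool pointing down it reaches from about 0.3 to 0.75 m from the base axis. Payload 8.5 kg.
Tool frame: the origin (TCP) lies on the centre line of the jaws, within the pads' length; the fingertips stand 14 mm ahead of it and the grasp point (between the pads) lies 5 mm behind it; z points along the fingers, y is the direction in which the jaws open and shut (so a half turn about z gives the same grasp; the last joint's range is limited). The gripper opens to 85 mm and grips with 20 to 120 N. Pads are 22 mm wide; open, the fingers measure 114 mm over their backs; the gripper's body (76 mm by 85 mm) begins 54 mm behind the grasp point. The pads swing forward as they close: fully open they stand 13 mm farther back than shut.
Start: joints at [-85.732, 21.807, 74.336, -0, 83.858, -12.336], TCP at [0.157, -0.527, 0.207] pointing down, gripper open.
Joint ranges: [-178.18, 178.18], [-50.72, 133.34], [12.68, 142.11], [-81.47, 261.47], [9.98, 163.14], [-165.26, 165.26]. Speed limits (degrees/s): [136.94, 136.94, 180, 180, 180, 180].

INTERFACE

Orientations are given as a 3x3 rotation matrix whose columns are the frame's x, y, z axes.
In Python, from rig import env, optics, order, finder gives the robot as it stands.
- The arm moves only by the tool play_rows, never from a script. Its argument "commands" is a list of rows, each an object of numbers: "grip": the closure, from -1 (fully open) to 1 (shut); "x", "y", "z": the shift along the tool's x, y, z in m; "rx", "ry", "rz": the turn, a rotation vector about the tool's x, y, z in rad. A call has 1 to 12 rows; each row shifts and turns the commanded pose from where the row before left it, along the tool's axes as they then stand; what a row does not reach is not made up. A row lasts 1/8 s, in which the tool goes at most 62.5 mm and 10.7 degrees, less where a joint would pass 70% of its speed; a pose out of reach is approached as far as the arm can. A call is refused whole if a number of a shift passes 0.0625 or a number of a turn 0.188, either way. A call with a gripper value outside its range is refused whole. The fingers move at their own pace and stop on an object; "squeeze" is the grip in N (left out, the last holds). Time passes only in rows, so rows that do not move let the fingers close. It gives the time, the measured TCP pose, the force and the opening at its end, in the units of the state.
- env.observe(): the state, without advancing time (a new reading comes with each control period).
- optics.get_image(name): name is "scene" or "side" or "wrist"; returns a dict with "color" (400x640x3 uint8, blue, green, red), "range_z" (400x640 float32, m along the optical axis (not along the pixel's ray), 0 where there is no reading), "fov_y" (degrees; the focal length in pixels is half the picture's height over the tangent of half this angle, whatever the lens; pixels are square), "cx", "cy" (the principal point, pixels), "cam_to_world" (4x4, takes a point from camera to world coordinates). Camera axes: x right, y down, z forward; pixel columns grow to the right and rows downward; lengths in m; the calibration is good to about 2 mm. A picture is of the moment at which its call begins.
- order.close_job(): hands the job in, once; it reports no verdict.
Trained networks look in the newest picture that a camera, given by its name, has taken for a name from the list of things; names that differ only in an ending like _2 or _b are one class to them, and where a whole thing is asked for, a point or a joint stands for the part that bears it (a point fixed in the world has none). Each returns a list of dicts, best first, with "conf" (0 to 1); they miss things now and then, are a little off and sometimes report something else, mostly with a low value. They report only what shows in the picture. A call takes as long as a camera call. They do not tell look-alikes from the thing itself.
- finder.boxes_of(camera, thing): "point" ([x, y, z] in m, in world coordinates, good to about 4 mm: the middle of the surface that is visible of it).
The state is a dict: "time_s": time; "q": joint angles; "qvel": joint speeds; "joint_efforts": joint torques, N m; "position": TCP position; "tool_rot": TCP orientation; "ft_force": force on the tool from outside, world axes, zero at the start; "wrist_torque": the same for the moment, N m; "grip_width": finger opening in m.
Only numpy, scipy, OpenCV 4.12 (cv2) and the standard library are available. Lean on these libraries where they do the work, as an engineer would, in place of code of your own. Each camera call takes 0.05 s, during which the arm holds its last target.

## Working session

There is one attempt and no reset: what is moved stays moved. The work goes in short steps, Python scripts to look and compute and a tool call to move; the robot and the scene stay as the last step left them, time stands still between calls to the robot, and variables do not carry over. Pictures are saved under pics/ and viewed, and the job is handed in when it is done.

Besides the shell and the picture viewer there is one more tool, called after "Request:" as name(argument=value, ...), one argument or row to a line, values as JSON. play_rows: Moves the arm, as the interface text tells. Its arguments: {"type":"object","properties":{"commands":{"type":"array"},"squeeze":{"type":"number"}},"required":["commands"]}

```bash
ls; mkdir -p pics; cat > h.py <<'E'
import numpy as np, cv2
from rig import env, optics, order, finder
def px2w(im,u,v,z=None):
    f=200/np.tan(np.radians(im["fov_y"])/2)
    d=im["range_z"][int(v),int(u)] if z is None else z
    p=np.array([(u-im["cx"])/f*d,(v-im["cy"])/f*d,d,1])
    return (np.array(im["cam_to_world"])@p)[:3]
def w2px(im,p):
    f=200/np.tan(np.radians(im["fov_y"])/2)
    q=np.linalg.inv(np.array(im["cam_to_world"]))@np.append(p,1)
    return im["cx"]+f*q[0]/q[2], im["cy"]+f*q[1]/q[2]
def save(im,n,crop=None,s=1):
    c=im["color"]
    if crop: u0,v0,u1,v1=crop; c=c[v0:v1,u0:u1]
    cv2.imwrite("pics/"+n+".png",cv2.resize(c,None,fx=s,fy=s,interpolation=cv2.INTER_CUBIC))
E
python3 - <<'E'
from h import *
print({k:np.round(v,3).tolist() for k,v in env.observe().items()})
for c in ["scene","side","wrist"]:
    im=optics.get_image(c); save(im,c+"0"); print(c,im["fov_y"],np.round(im["cam_to_world"],3).tolist())
    for t in ["needle_box","bur_box","flap","flap_edge","station","rinse_bottle","steel_cup"]:
        print(t,[(round(d["conf"],2),np.round(d["point"],3).tolist(),np.round(w2px(im,d["point"])).tolist()) for d in finder.boxes_of(c,t)])
E
```

```text
pics
{'time_s': 0.0, 'q': [-85.732, 21.84, 74.386, 0.001, 83.857, -12.337], 'qvel': [-0.054, -0.059, -0.001, 0.103, 0.016, -0.091], 'joint_efforts': [-0.001, -44.846, -23.128, -0.0, 0.005, 0.0], 'position': [0.157, -0.527, 0.207], 'tool_rot': [[0.958, 0.286, -0.0], [0.286, -0.958, 0.001], [0.0, -0.001, -1.0]], 'ft_force': [-0.112, 0.229, 0.548], 'wrist_torque': [-0.022, 0.017, 0.019], 'grip_width': 0.085}
scene 56.47193851712997 [[0.271, 0.755, -0.597, 1.064], [0.962, -0.224, 0.154, -0.162], [-0.018, -0.616, -0.787, 0.74], [0.0, 0.0, 0.0, 1.0]]
needle_box [(0.84, [0.802, 0.222, 0.02], [474.0, 277.0]), (0.71, [0.624, 0.193, 0.218], [444.0, 154.0]), (0.66, [0.813, 0.125, 0.017], [434.0, 293.0])]
bur_box [(0.68, [0.491, 0.219, 0.23], [428.0, 106.0])]
flap [(0.73, [0.537, 0.009, 0.203], [342.0, 149.0])]
flap_edge [(0.56, [0.538, 0.01, 0.196], [342.0, 152.0])]
station [(0.55, [0.635, 0.082, 0.198], [392.0, 177.0])]
rinse_bottle [(0.84, [0.576, -0.238, 0.097], [234.0, 222.0])]
steel_cup [(0.92, [0.451, -0.193, 0.056], [250.0, 186.0]), (0.64, [0.636, 0.087, 0.198], [395.0, 177.0])]
side 42.
[... 155 characters left out ...]
96, 0.229, 0.013], [415.0, 318.0]), (0.52, [0.806, 0.129, 0.012], [374.0, 309.0])]
bur_box [(0.76, [0.487, 0.229, 0.232], [461.0, 168.0])]
flap [(0.91, [0.533, 0.013, 0.197], [366.0, 166.0])]
flap_edge [(0.82, [0.539, 0.01, 0.196], [365.0, 168.0])]
station [(0.97, [0.592, 0.107, 0.197], [398.0, 197.0])]
rinse_bottle [(0.9, [0.57, -0.229, 0.099], [271.0, 173.0]), (0.28, [0.592, 0.111, 0.205], [400.0, 196.0])]
steel_cup [(0.93, [0.421, -0.192, 0.056], [304.0, 142.0])]
wrist 62.305020218262975 [[0.286, -0.912, -0.295, 0.233], [-0.958, -0.272, -0.088, -0.505], [-0.0, 0.308, -0.952, 0.374], [0.0, 0.0, 0.0, 1.0]]
needle_box []
bur_box []
flap []
flap_edge []
station []
rinse_bottle []
steel_cup []
```

```bash
python3 - <<'E'
from h import *
im=optics.get_image("scene"); save(im,"sceneA",(200,50,560,320),2.2)
im=optics.get_image("side"); save(im,"sideA",(240,90,540,340),2.4)
E
```

```text
(no output)
```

View pics/sceneA.png

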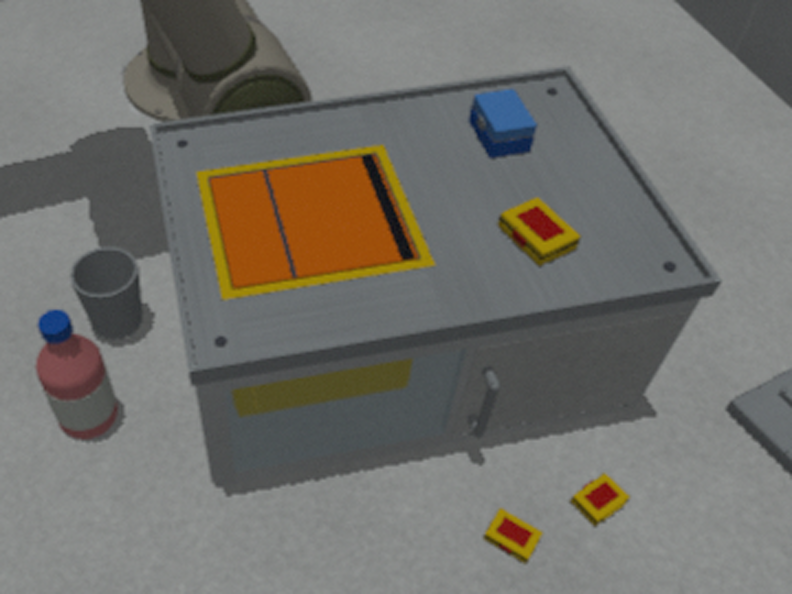

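View pics/sideA.png

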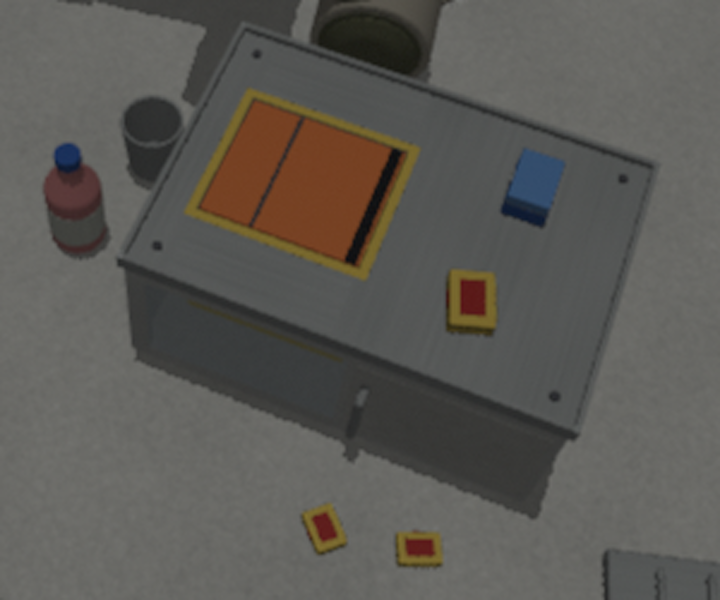

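View pics/side0.png

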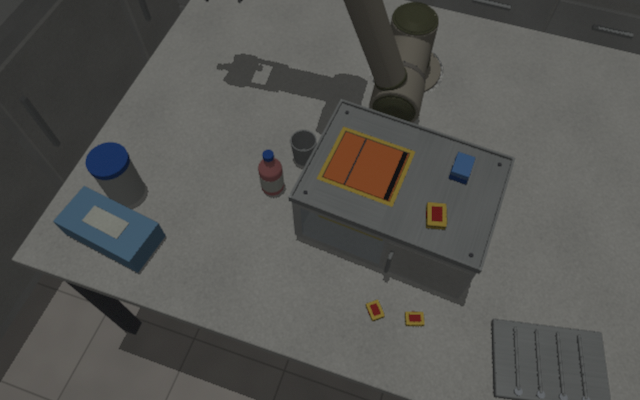

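The candidates are scene px (444,154), on the deck, and scene px (474,277) and (434,293), both small and on the bench. The deck one fits the description: it is on the infeed side and the largest. Next I'll measure the poses.

```bash
cat >> h.py <<'E'
def cloud(im):
    f=200/np.tan(np.radians(im["fov_y"])/2)
    v,u=np.mgrid[0:400,0:640]; d=im["range_z"]
    P=np.stack([(u-im["cx"])/f*d,(v-im["cy"])/f*d,d,np.ones_like(d)],-1)@np.array(im["cam_to_world"]).T
    return P[...,:3]
def rect(pts):
    (c,s,a)=cv2.minAreaRect((pts*1000).astype(np.float32)); return np.round(c,1),np.round(s,1),round(a,1)
E
python3 - <<'E'
from h import *
for c in ["scene","side"]:
    im=optics.get_image(c); P=cloud(im); d=im["range_z"]>0
    hsv=cv2.cvtColor(im["color"],cv2.COLOR_BGR2HSV); H,S,V=hsv[...,0],hsv[...,1],hsv[...,2]
    x,y,z=P[...,0],P[...,1],P[...,2]
    reg=d&(x>.2)&(x<.85)&(y>-.25)&(y<.45)
    def rep(n,m):
        m=cv2.morphologyEx(m.astype(np.uint8),cv2.MORPH_OPEN,np.ones((2,2)))
        k,l,st,_=cv2.connectedComponentsWithStats(m); i=1+np.argmax(st[1:,4]); m=l==i
        print(c,n,m.sum(),rect(P[m][:,:2]),np.round(np.median(P[m],0),4)); return m
    rep("orange",reg&(S>150)&(H>=5)&(H<16)&(z>.17)&(z<.21))
    rep("orange+yel",reg&(S>120)&(H>=3)&(H<35)&(abs(x-.5)<.16)&(y<.13)&(z>.17)&(z<.21))
    rep("deck",reg&(z>.185)&(z<.215))
    rep("needletop",reg&(z>.211)&(S>100)&((H<35)|(H>170))&(y>.1)&(x>.5))
    rep("burtop",reg&(z>.226)&(H>90)&(H<130)&(S>80)&(y>.1))
    rep("bottle",reg&(z>.03)&(z<.2)&(y<-.18)&(x>.48))
    rep("cup",reg&(z>.02)&(z<.1)&(y<-.12)&(x<.48))
    save(im,c+"N",(400,110,480,200) if c=="scene" else (410,140,490,240),6)
E
```

```text
scene orange 2305 (array([768.2, -27.4]), array([116.1, 639.8]), 75.8) [0.5418 0.0302 0.1998]
scene orange+yel 5054 (array([761. , -20.6]), array([200.2, 638.4]), 82.3) [0.5416 0.0051 0.1998]
scene deck 24583 (array([525.3, 132.7]), array([ 535.2, 1105.8]), 35.5) [0.5745 0.0859 0.1999]
scene needletop 540 (array([818.7,  16.6]), array([ 68.7, 603.4]), 47.4) [0.6246 0.1961 0.2176]
scene burtop 412 (array([729.2,  44.5]), array([ 64.1, 784.5]), 53.6) [0.4859 0.2254 0.2335]
scene bottle 921 (array([ 740. , -213.3]), array([654.6,  43.4]), 5.1) [ 0.573  -0.2316  0.1012]
scene cup 960 (array([ 705.3, -193.6]), array([ 71.9, 716.5]), 89.3) [ 0.4371 -0.1904  0.0581]
side orange 2021 (array([841.1,  51.8]), array([771.9, 112. ]), 3.0) [0.5371 0.0364 0.2007]
side orange+yel 4278 (array([832.7,  19.1]), array([785.6, 203.5]), 1.0) [0.536  0.0131 0.2006]
side deck 22010 (array([667.3,  73.6]), array([ 523.3, 1025.7]), 72.1) [0.5538 0.1128 0.2009]
side needletop 468 (array([617.8, 204.7]), array([59.9, 48.9]), 11.5) [0.6207 0.2036 0.2185]
side burtop 407 (array([825.1, 194.9]), array([ 44.8, 807.1]), 83.6) [0.4788 0.2331 0.2342]
side bottle 679 (array([840.8, -90.3]), array([879.4,  55.8]), 26.1) [ 0.5668 -0.2257  0.1012]
side cup 607 (array([792.5, -59.9]), array([937.8,  69.8]), 19.3) [ 0.4194 -0.1898  0.0603]
```

View pics/sceneN.png

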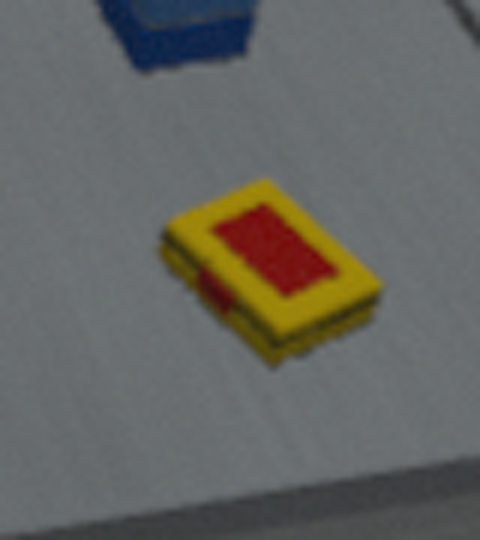

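```bash
cat >> h.py <<'E'
def onplane(im,uv,z):
    f=200/np.tan(np.radians(im["fov_y"])/2); T=np.array(im["cam_to_world"])
    uv=np.asarray(uv,float); r=np.c_[(uv[:,0]-im["cx"])/f,(uv[:,1]-im["cy"])/f,np.ones(len(uv))]@T[:3,:3].T
    return T[:3,3]+r*((z-T[2,3])/r[:,2])[:,None]
E
cat > m.py <<'E'
from h import *
def masks(c):
    im=optics.get_image(c); hsv=cv2.cvtColor(im["color"],cv2.COLOR_BGR2HSV); H,S,V=[hsv[...,i].astype(int) for i in range(3)]
    win=np.zeros((400,640),bool)
    if c=="scene": w=(200,80,530,250)
    else: w=(280,95,520,290)
    win[w[1]:w[3],w[0]:w[2]]=1
    def rep(n,m,z):
        m=(m&win).astype(np.uint8); k,l,st,_=cv2.connectedComponentsWithStats(m); i=1+np.argmax(st[1:,4])
        vu=np.argwhere(l==i); p=onplane(im,vu[:,::-1],z)[:,:2]
        print(c,n,len(p),*rect(p),"mean",np.round(p.mean(0)*1000,1))
    org=(S>130)&(H>=4)&(H<16)
    left=np.zeros_like(win); 
    rep("orange",org,.2)
    rep("flap+trim",(S>100)&(H>=4)&(H<35),.2)
    rep("red",(S>130)&((H<4)|(H>172))&(V>60),.218)
    ys=(S>110)&(H>=18)&(H<35)
    left[:, (415 if c=="scene" else 418):]=1
    rep("yellowbox",((ys)|(S>130)&((H<4)|(H>172)))&left,.218)
    rep("bur",(H>95)&(H<125)&(S>110)&(V>95)&left,.234)
    return im
for c in ["scene","side"]: masks(c)
E
python3 m.py
```

```text
scene orange 2338 [531.7  30. ] [ 98.3 146. ] 85.6 mean [535.9  29.1]
scene flap+trim 5157 [530.3   8.6] [192.2 170.6] 85.5 mean [535.8   4.2]
scene red 127 [616.7 198.4] [34.4 20.5] 15.1 mean [617.1 198.2]
scene yellowbox 610 [624.2 192.4] [67.9 54.9] 13.0 mean [625.2 192.9]
scene bur 350 [477.5 225.6] [42.9 61.1] 85.9 mean [478.2 225.5]
side orange 3152 [529.7   6.2] [159.  146.5] 85.6 mean [531.7   5.3]
side flap+trim 4397 [529.8  11.5] [191.7 169.2] 85.5 mean [532.3   9.7]
side red 133 [616.4 201.1] [34.7 20.4] 12.9 mean [616.7 200.9]
side yellowbox 482 [621.1 201.1] [65.7 45.3] 13.1 mean [622.1 200.8]
side bur 350 [475.5 230.3] [40.2 57.8] 86.1 mean [475.9 230.2]
```

Station: mouth_edge is about (0.537, 0.096), station +x about (-0.078, -0.997) in world, and the needle box is at station (-0.110, 0.071), yawed about 18°. I lift and turn the tool so its x is station -x and its y is station +y.

Request:
play_rows(
  commands=[
    {"z": -0.06,"grip": 0.3},
    {"z": -0.06},
    {"z": -0.03,"rz": -0.18},
    {"rz": -0.18},
    {"rz": -0.18},
    {"rz": -0.18},
    {"rz": -0.18},
    {"rz": -0.18},
    {"rz": -0.124},
    {},
  ],
)

```text
invalid input at $.commands[0]: expected keys grip, x, y, z, rx, ry, rz
```

```bash
cat > st.py <<'E'
from h import *
O=np.array([.5367,.0957,.2]); X=np.array([-.0785,-.9969,0]); Y=np.array([.9969,-.0785,0])
R=np.c_[X,Y,[0,0,1]]
def state():
    s=env.observe(); p=np.array(s["position"]); T=np.array(s["tool_rot"])
    print("t",round(s["time_s"],2),"TCP station mm",np.round(R.T@(p-O)*1000,1),"grip",np.round(s["grip_width"]*1000,1),"F st",np.round(R.T@np.array(s["ft_force"]),1))
    print("tool in station\n",np.round(R.T@T,3)); return s
if __name__=="__main__": state()
E
python3 st.py
```

```text
t 1.5 TCP station mm [ 650.6 -329.5    7.3] grip 85.5 F st [ 0.7 -0.9  0.9]
tool in station
 [[-0.36   0.933 -0.   ]
 [ 0.933  0.36   0.   ]
 [ 0.     0.    -1.   ]]
```

Request:
play_rows(
  commands=[
    {"grip": 0.3,"x": 0,"y": 0,"z": -0.06,"rx": 0,"ry": 0,"rz": 0},
    {"grip": 0.3,"x": 0,"y": 0,"z": -0.06,"rx": 0,"ry": 0,"rz": 0},
    {"grip": 0.3,"x": 0,"y": 0,"z": -0.03,"rx": 0,"ry": 0,"rz": -0.18},
    {"grip": 0.3,"x": 0,"y": 0,"z": 0,"rx": 0,"ry": 0,"rz": -0.18},
    {"grip": 0.3,"x": 0,"y": 0,"z": 0,"rx": 0,"ry": 0,"rz": -0.18},
    {"grip": 0.3,"x": 0,"y": 0,"z": 0,"rx": 0,"ry": 0,"rz": -0.18},
    {"grip": 0.3,"x": 0,"y": 0,"z": 0,"rx": 0,"ry": 0,"rz": -0.18},
    {"grip": 0.3,"x": 0,"y": 0,"z": 0,"rx": 0,"ry": 0,"rz": -0.18},
    {"grip": 0.3,"x": 0,"y": 0,"z": 0,"rx": 0,"ry": 0,"rz": -0.122},
    {"grip": 0.3,"x": 0,"y": 0,"z": 0,"rx": 0,"ry": 0,"rz": 0},
  ],
)

```text
time_s: 2.75
position: [0.1572, -0.527, 0.3573]
tool_rot: [[0.08, 0.997, 0.0], [0.997, -0.08, 0.0], [0.0, 0.0, -1.0]]
ft_force: [-0.4, 0.3, -0.3]
grip_width: 0.0296
```

```bash
python3 st.py
```

```text
t 2.75 TCP station mm [ 650.6 -329.5  157.3] grip 29.6 F st [-0.2 -0.4 -0.3]
tool in station
 [[-1.     0.002 -0.   ]
 [ 0.002  1.     0.   ]
 [ 0.     0.    -1.   ]]
```

Request:
play_rows(
  commands=[
    {"grip": 0.3,"x": 0.052,"y": 0.025,"z": 0,"rx": 0,"ry": 0,"rz": 0},
    {"grip": 0.3,"x": 0.052,"y": 0.025,"z": 0,"rx": 0,"ry": 0,"rz": 0},
    {"grip": 0.3,"x": 0.052,"y": 0.025,"z": 0,"rx": 0,"ry": 0,"rz": 0},
    {"grip": 0.3,"x": 0.052,"y": 0.025,"z": 0,"rx": 0,"ry": 0,"rz": 0},
    {"grip": 0.3,"x": 0.052,"y": 0.025,"z": 0,"rx": 0,"ry": 0,"rz": 0},
    {"grip": 0.3,"x": 0.052,"y": 0.025,"z": 0,"rx": 0,"ry": 0,"rz": 0},
    {"grip": 0.3,"x": 0.052,"y": 0.025,"z": 0,"rx": 0,"ry": 0,"rz": 0},
    {"grip": 0.3,"x": 0.052,"y": 0.025,"z": 0,"rx": 0,"ry": 0,"rz": 0},
    {"grip": 0.3,"x": 0.052,"y": 0.025,"z": 0,"rx": 0,"ry": 0,"rz": 0},
    {"grip": 0.3,"x": 0.052,"y": 0.025,"z": 0,"rx": 0,"ry": 0,"rz": 0},
    {"grip": 0.3,"x": 0.052,"y": 0.025,"z": 0,"rx": 0,"ry": 0,"rz": 0},
    {"grip": 0.3,"x": 0.052,"y": 0.025,"z": 0,"rx": 0,"ry": 0,"rz": 0},
  ],
)

```text
time_s: 4.25
position: [0.5061, 0.0732, 0.3575]
tool_rot: [[0.082, 0.997, 0.0], [0.997, -0.082, -0.0], [-0.0, 0.001, -1.0]]
ft_force: [0.7, -0.7, -0.0]
grip_width: 0.0298
```

```bash
python3 st.py
```

```text
t 4.25 TCP station mm [ 24.8 -28.7 157.5] grip 29.8 F st [ 0.7  0.8 -0. ]
tool in station
 [[-1.     0.003  0.   ]
 [ 0.003  1.     0.001]
 [-0.     0.001 -1.   ]]
```

Request:
play_rows(
  commands=[
    {"grip": 0.3,"x": 0.051,"y": 0.025,"z": 0,"rx": 0,"ry": 0,"rz": 0},
    {"grip": 0.3,"x": 0.051,"y": 0.025,"z": 0,"rx": 0,"ry": 0,"rz": 0},
    {"grip": 0.3,"x": 0.051,"y": 0.025,"z": 0,"rx": 0,"ry": 0,"rz": 0},
    {"grip": 0.3,"x": 0.051,"y": 0.025,"z": 0,"rx": 0,"ry": 0,"rz": 0},
    {"grip": 0.3,"x": 0,"y": 0,"z": 0.05,"rx": 0,"ry": 0,"rz": 0},
    {"grip": 0.3,"x": 0,"y": 0,"z": 0.03,"rx": 0,"ry": 0,"rz": 0},
    {"grip": 0.3,"x": 0,"y": 0,"z": 0,"rx": 0,"ry": 0,"rz": 0},
  ],
)

```text
time_s: 5.12
position: [0.6206, 0.2667, 0.2751]
tool_rot: [[0.081, 0.997, -0.005], [0.997, -0.081, -0.001], [-0.002, -0.005, -1.0]]
ft_force: [-0.0, -0.0, 1.2]
grip_width: 0.0299
```

```bash
python3 st.py; python3 - <<'E'
from st import *
im=optics.get_image("wrist"); save(im,"w1")
im2=optics.get_image("side"); save(im2,"s1",(320,80,520,260),4)
hsv=cv2.cvtColor(im["color"],cv2.COLOR_BGR2HSV);H,S=hsv[...,0],hsv[...,1]
for n,m,z in [("red",(S>130)&((H<4)|(H>172)),.218),("yr",(S>110)&((H<35)|(H>172))&~((H>=4)&(H<16)),.218)]:
    k,l,st,_=cv2.connectedComponentsWithStats(m.astype(np.uint8)); i=1+np.argmax(st[1:,4])
    p=(onplane(im,np.argwhere(l==i)[:,::-1],z)-O)@R
    print(n,len(p),st[i],rect(p[:,:2]))
E
```

```text
t 5.12 TCP station mm [-177.1   70.2   75.1] grip 29.9 F st [ 0.  -0.   1.2]
tool in station
 [[-1.     0.003  0.002]
 [ 0.003  1.    -0.005]
 [-0.002 -0.005 -1.   ]]
red 1139 [ 296  277   52   35 1139] (array([-108.9,   72.3]), array([22.2, 36.6]), 17.8)
yr 3582 [ 285  252   69   73 3582] (array([-113.4,   71.7]), array([50.4, 60.2]), 17.6)
```

View pics/w1.png

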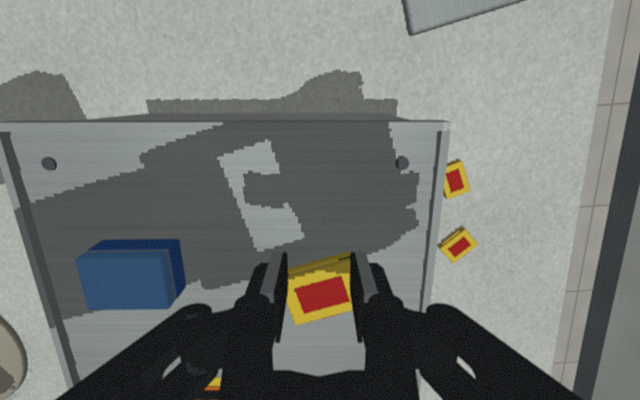

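View pics/s1.png

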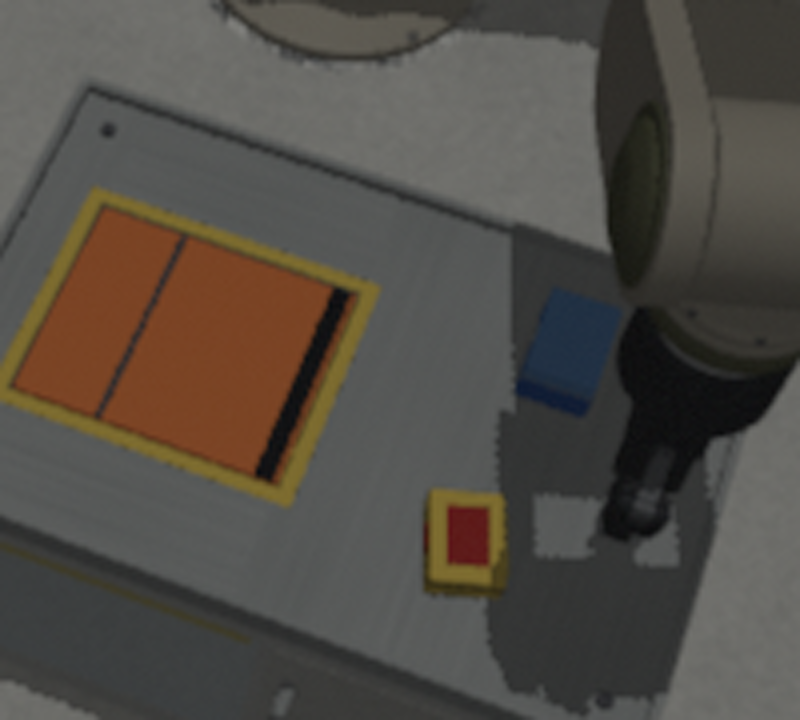

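Box confirmed at station (-109, 72) mm. The wrist view at (320,290) agrees with the fixed cameras. I go down behind it.

Request:
play_rows(
  commands=[
    {"grip": 0.3,"x": 0,"y": 0.002,"z": 0.025,"rx": 0,"ry": 0,"rz": 0},
    {"grip": 0.3,"x": 0,"y": 0,"z": 0.02,"rx": 0,"ry": 0,"rz": 0},
    {"grip": 0.3,"x": 0,"y": 0,"z": 0.004,"rx": 0,"ry": 0,"rz": 0},
    {"grip": 0.3,"x": 0,"y": 0,"z": 0.003,"rx": 0,"ry": 0,"rz": 0},
    {"grip": 0.3,"x": 0,"y": 0,"z": 0,"rx": 0,"ry": 0,"rz": 0},
  ],
)

```text
time_s: 5.85
position: [0.6236, 0.2667, 0.2265]
tool_rot: [[0.079, 0.997, 0.002], [0.997, -0.079, 0.0], [0.001, 0.002, -1.0]]
ft_force: [-1.3, 0.5, -0.2]
grip_width: 0.0301
```

```bash
python3 st.py; python3 - <<'E'
from h import *
im=optics.get_image("scene"); save(im,"sc2",(400,80,560,210),5)
E
```

```text
t 5.85 TCP station mm [-177.3   73.2   26.5] grip 30.1 F st [-0.4 -1.4 -0.2]
tool in station
 [[-1.     0.001 -0.001]
 [ 0.001  1.     0.002]
 [ 0.001  0.002 -1.   ]]
```

View pics/sc2.png

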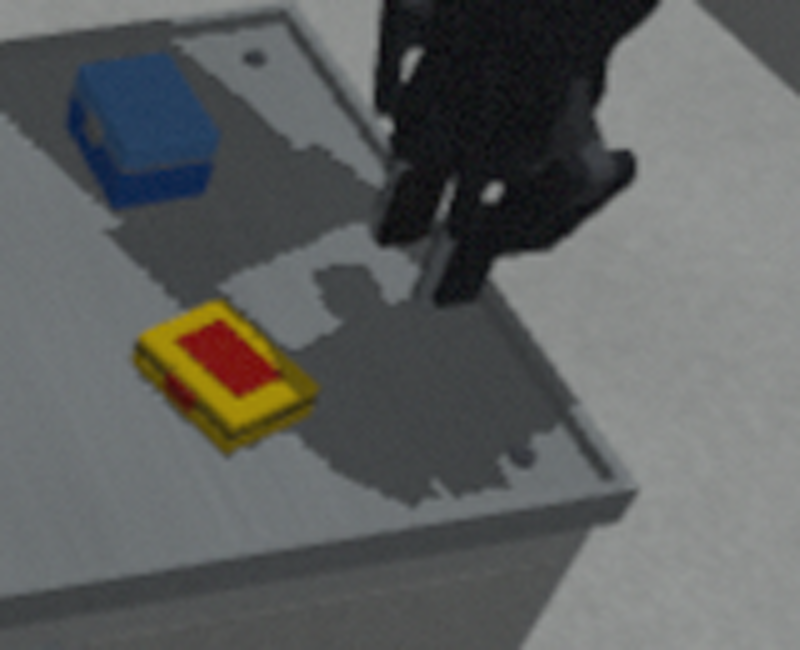

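Request:
play_rows(
  commands=[
    {"grip": 0.3,"x": 0,"y": 0,"z": 0.003,"rx": 0,"ry": 0,"rz": 0},
    {"grip": 0.3,"x": 0,"y": 0,"z": 0.002,"rx": 0,"ry": 0,"rz": 0},
    {"grip": 0.3,"x": 0,"y": 0,"z": 0,"rx": 0,"ry": 0,"rz": 0},
  ],
)

```text
time_s: 6.28
position: [0.6232, 0.2666, 0.2201]
tool_rot: [[0.079, 0.997, -0.0], [0.997, -0.079, -0.0], [-0.0, -0.0, -1.0]]
ft_force: [0.8, -0.8, -0.3]
grip_width: 0.0297
```

```bash
python3 st.py; python3 - <<'E'
from st import *
for c in ["scene","side"]:
    im=optics.get_image(c); P=(cloud(im)-O)@R
    m=(im["range_z"]>0)&(abs(P[...,0]+.177)<.03)&(abs(P[...,1]-.072)<.045)&(im["color"].max(-1)<45)&(P[...,2]>.002)&(P[...,2]<.08)
    q=P[m]; print(c,len(q),np.round(np.percentile(q,[0,1,5],axis=0)[:,2]*1000,1),np.round(np.percentile(q,[2,98],axis=0)*1000,0).tolist())
E
```

```text
t 6.28 TCP station mm [-177.2   72.8   20.1] grip 29.7 F st [ 0.7  0.8 -0.3]
tool in station
 [[-1.  0.  0.]
 [ 0.  1. -0.]
 [-0. -0. -1.]]
scene 216 [46.8 47.1 50.6] [[-185.0, 57.0, 48.0], [-165.0, 103.0, 79.0]]
side 26 [2.5 2.5 2.7] [[-202.0, 31.0, 3.0], [-168.0, 101.0, 66.0]]
```

Request:
play_rows(
  commands=[
    {"grip": 0.3,"x": -0.02,"y": 0,"z": 0,"rx": 0,"ry": 0,"rz": 0},
    {"grip": 0.3,"x": -0.01,"y": 0,"z": 0,"rx": 0,"ry": 0,"rz": 0},
    {"grip": 0.3,"x": -0.01,"y": 0,"z": 0,"rx": 0,"ry": 0,"rz": 0},
    {"grip": 0.3,"x": -0.01,"y": 0,"z": 0,"rx": 0,"ry": 0,"rz": 0},
    {"grip": 0.3,"x": -0.01,"y": 0,"z": 0,"rx": 0,"ry": 0,"rz": 0},
    {"grip": 0.3,"x": -0.01,"y": 0,"z": 0,"rx": 0,"ry": 0,"rz": 0},
    {"grip": 0.3,"x": -0.01,"y": 0,"z": 0,"rx": 0,"ry": 0,"rz": 0},
    {"grip": 0.3,"x": -0.003,"y": 0,"z": 0,"rx": 0,"ry": 0,"rz": 0},
    {"grip": 0.3,"x": 0,"y": 0,"z": 0,"rx": 0,"ry": 0,"rz": 0},
    {"grip": 0.3,"x": 0.02,"y": 0,"z": 0,"rx": 0,"ry": 0,"rz": 0},
    {"grip": 1,"x": 0.02,"y": 0,"z": -0.05,"rx": 0,"ry": 0,"rz": 0},
    {"grip": 1,"x": 0,"y": 0.03,"z": -0.01,"rx": 0,"ry": 0,"rz": 0},
  ],
)

```text
time_s: 7.88
position: [0.6495, 0.2252, 0.2852]
tool_rot: [[0.075, 0.997, 0.007], [0.997, -0.075, 0.002], [0.002, 0.007, -1.0]]
ft_force: [0.8, 0.5, 0.2]
grip_width: 0.0003
```

```bash
cat > box.py <<'E'
from st import *
import sys
state()
for c in ["side","scene"]:
    im=optics.get_image(c); save(im,sys.argv[1]+c,(300,80,540,260) ,3)
    hsv=cv2.cvtColor(im["color"],cv2.COLOR_BGR2HSV);H,S,V=hsv[...,0],hsv[...,1],hsv[...,2]
    m=(S>130)&((H<4)|(H>172))&(V>50); m[260:]=0; m[:80]=0; m[:,:300]=0
    k,l,st,_=cv2.connectedComponentsWithStats(m.astype(np.uint8))
    if k<2: print(c,"none"); continue
    i=1+np.argmax(st[1:,4])
    p=(onplane(im,np.argwhere(l==i)[:,::-1],.218)-O)@R
    print(c,"box",len(p),rect(p[:,:2]))
E
python3 box.py b1
```

```text
t 7.88 TCP station mm [-137.9  102.3   85.2] grip 0.3 F st [-0.5  0.8  0.2]
tool in station
 [[-1.    -0.004 -0.002]
 [-0.004  1.     0.007]
 [ 0.002  0.007 -1.   ]]
side box 131 (array([-111.3,   71. ]), array([20.4, 34.2]), 17.4)
scene box 125 (array([-108.7,   71.8]), array([20.2, 34.4]), 18.8)
```

View pics/b1side.png

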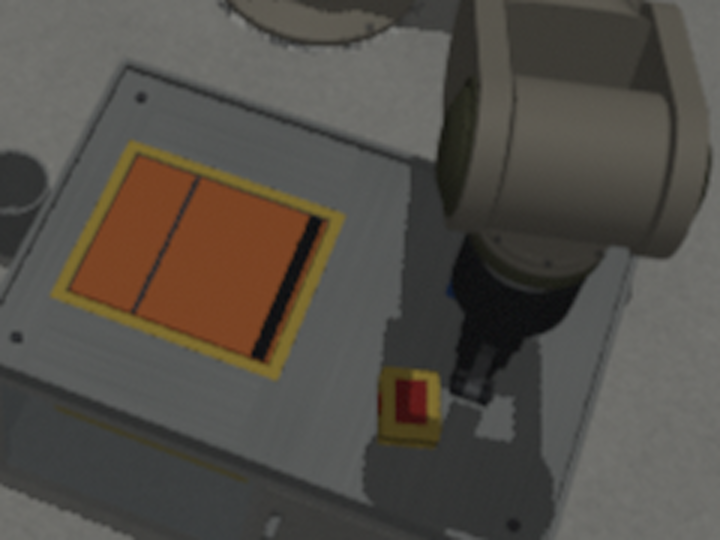

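View pics/b1scene.png

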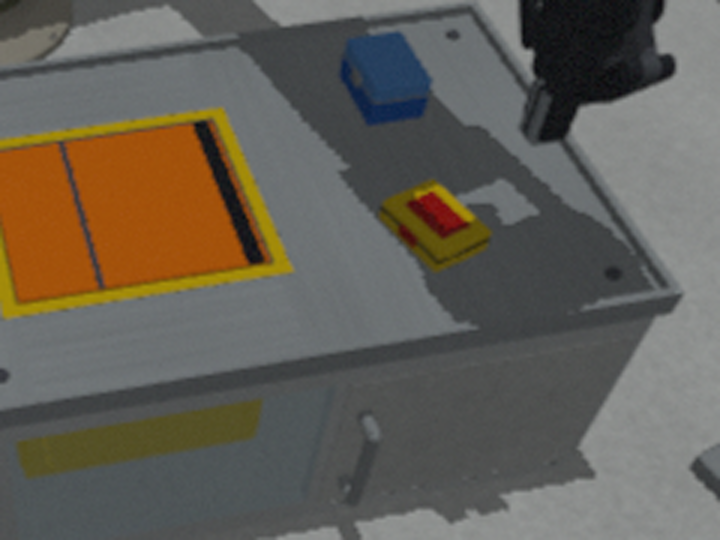

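```bash
python3 - <<'E'
from st import *
s=state()
im=optics.get_image("scene"); save(im,"f1",(455,70,545,140),8)
P=(cloud(im)-O)@R*1000
for v in range(100,134,2):
    print(v,[(u,*np.round(P[v,u]).astype(int).tolist()) if im["range_z"][v,u]>0 else (u,0) for u in range(472,502,4)])
E
```

```text
t 7.97 TCP station mm [-135.9  104.4   80.7] grip 0.2 F st [-0.5 -0.3 -0.6]
tool in station
 [[-1.    -0.    -0.001]
 [-0.     1.     0.002]
 [ 0.001  0.002 -1.   ]]
100 [(472, -237, -79, 8), (476, -425, -318, -198), (480, -124, 98, 156), (484, -123, 108, 164), (488, -120, 122, 174), (492, -128, 121, 172), (496, -134, 122, 172), (500, -142, 121, 170)]
102 [(472, -234, -72, 8), (476, -421, -309, -199), (480, -123, 101, 154), (484, -123, 110, 162), (488, -122, 121, 170), (492, -129, 121, 168), (496, -142, 113, 161), (500, -144, 120, 165)]
104 [(472, -232, -67, 7), (476, -417, -301, -199), (480, -124, 102, 151), (484, -123, 112, 159), (488, -123, 121, 165), (492, -139, 110, 155), (496, -143, 115, 158), (500, -123, 147, 185)]
106 [(472, -235, -68, 0), (476, -238, -58, 7), (480, -124, 103, 148), (484, -123, 114, 157), (488, -126, 120, 160), (492, -134, 118, 157), (496, -122, 141, 177), (500, -124, 148, 182)]
108 [(472, -233, -63, -2), (476, -233, -50, 8), (480, -126, 102, 143), (484, -123, 115, 154), (488, -127, 120, 156), (492, -123, 134, 167), (496, -123, 142, 174), (500, -124, 149, 179
[... 1551 characters left out ...]
, (476, -124, 112, 113), (480, -128, 116, 116), (484, -135, 118, 116), (488, -233, 10, 7), (492, -418, -195, -200), (496, -431, -194, -201), (500, -443, -192, -202)]
128 [(472, -202, 2, 0), (476, -124, 113, 109), (480, -129, 117, 111), (484, -141, 113, 106), (488, -234, 11, 2), (492, -237, 18, 8), (496, -426, -186, -201), (500, -436, -182, -200)]
130 [(472, -200, 7, -1), (476, -207, 11, 1), (480, -217, 11, -1), (484, -224, 13, 0), (488, -233, 15, 0), (492, -235, 24, 7), (496, -420, -175, -199), (500, -433, -174, -200)]
132 [(472, -197, 13, -1), (476, -204, 17, 1), (480, -213, 17, 0), (484, -221, 20, 1), (488, -230, 20, 0), (492, -234, 28, 5), (496, -418, -169, -201), (500, -430, -167, -201)]
```

View pics/f1.png

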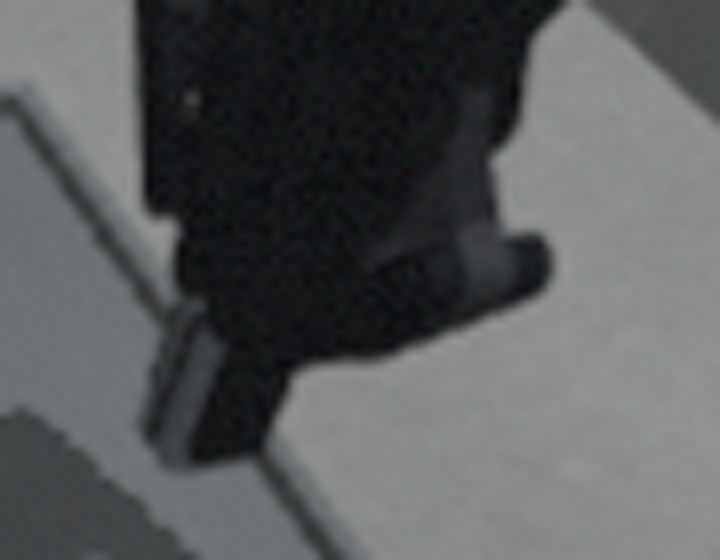

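```bash
python3 - <<'E'
from st import *
s=env.observe(); p=np.array(s["position"])
for c in ["scene","side","wrist"]:
    im=optics.get_image(c); c0=im["color"].copy()
    for dz,col in [(0,(0,255,0)),(-.014,(0,0,255)),(.024,(255,0,255))]:
        u,v=w2px(im,p+[0,0,dz]); print(c,dz,round(u),round(v)); cv2.circle(c0,(round(u),round(v)),2,col,-1)
    if c!="wrist": c0=c0[60:260,340:580]
    cv2.imwrite(f"pics/g_{c}.png",cv2.resize(c0,None,fx=3 if c!="wrist" else 1,fy=3 if c!="wrist" else 1))
    print(np.round(im["cam_to_world"],3)[:3,3], np.round(p,3))
E
```

```text
scene 0 474 136
scene -0.014 472 142
scene 0.024 478 126
[ 1.064 -0.162  0.74 ] [0.65  0.223 0.28 ]
side 0 449 216
side -0.014 447 219
side 0.024 451 211
[1.224 0.128 1.255] [0.65  0.223 0.28 ]
wrist 0 320 245
wrist -0.014 320 235
wrist 0.024 320 267
[0.656 0.3   0.446] [0.65  0.223 0.28 ]
```

View pics/g_scene.png

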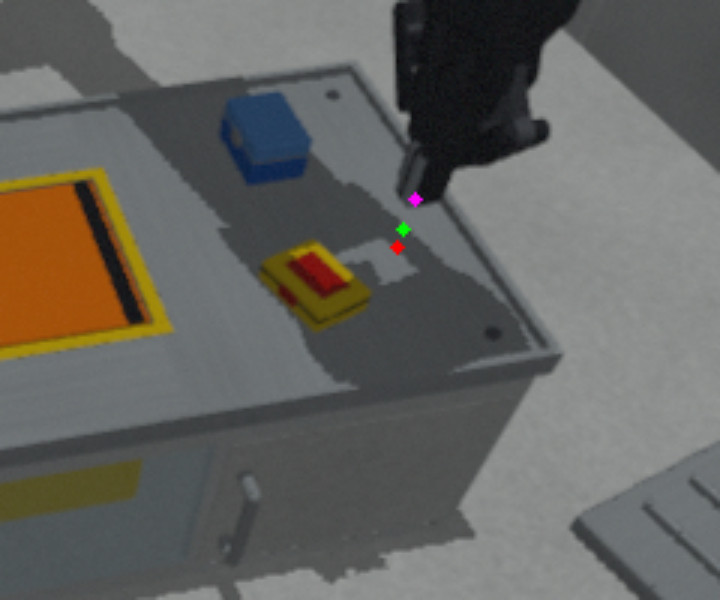

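View pics/g_side.png

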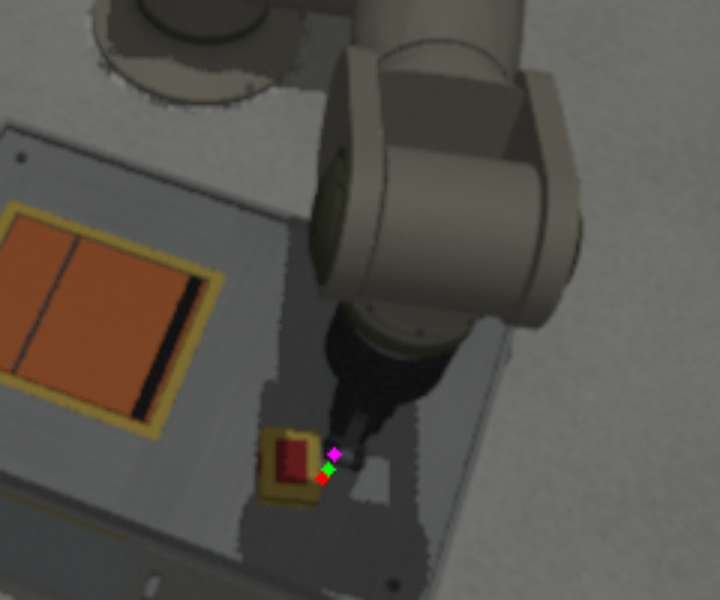

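View pics/g_wrist.png

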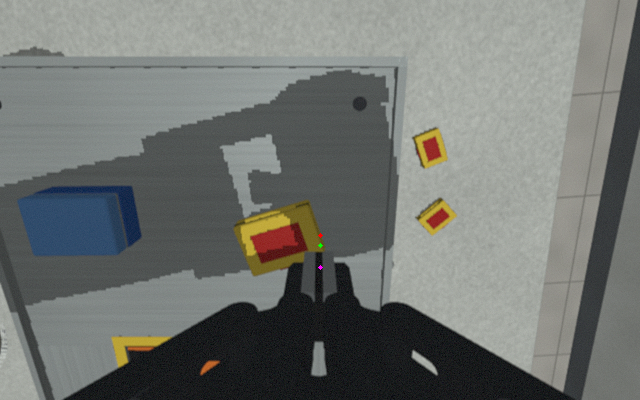

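The box did not move: all three views put the fingertips about 24 mm above the reported TCP (38 mm off the stated geometry), so the fingers passed over it. I correct by going about 40 mm lower and checking with the camera and contact.

Request:
play_rows(
  commands=[
    {"grip": 0.3,"x": 0.042,"y": -0.032,"z": 0.0,"rx": 0,"ry": 0,"rz": 0},
    {"grip": 0.3,"x": 0,"y": 0,"z": 0.05,"rx": 0,"ry": 0,"rz": 0},
    {"grip": 0.3,"x": 0,"y": 0,"z": 0.03,"rx": 0,"ry": 0,"rz": 0},
    {"grip": 0.3,"x": 0,"y": 0,"z": 0.01,"rx": 0,"ry": 0,"rz": 0},
    {"grip": 0.3,"x": 0,"y": 0,"z": 0,"rx": 0,"ry": 0,"rz": 0},
    {"grip": 0.3,"x": 0,"y": 0,"z": 0,"rx": 0,"ry": 0,"rz": 0},
  ],
)

```text
time_s: 8.93
position: [0.6217, 0.2659, 0.192]
tool_rot: [[0.079, 0.997, 0.003], [0.997, -0.079, 0.001], [0.001, 0.003, -1.0]]
ft_force: [-0.1, 0.7, -0.0]
grip_width: 0.0302
```

```bash
cat > tip.py <<'E'
from st import *
import sys
s=state(); p=R.T@(np.array(s["position"])-O)
im=optics.get_image("scene"); P=(cloud(im)-O)@R
m=(im["range_z"]>0)&(abs(P[...,0]-p[0])<.02)&(abs(P[...,1]-p[1])<.05)&(P[...,2]>.006)&(P[...,2]<p[2]+.08)
q=P[m]; 
print(len(q),"z pct",np.round(np.percentile(q[:,2],[0,2,5,10])*1000,1))
save(im,sys.argv[1],(400,80,540,200),5)
E
python3 tip.py t1
```

```text
t 8.93 TCP station mm [-176.4   71.4   -8. ] grip 30.2 F st [-0.7 -0.1 -0. ]
tool in station
 [[-1.     0.001 -0.001]
 [ 0.001  1.     0.003]
 [ 0.001  0.003 -1.   ]]
562 z pct [15.4 18.7 21.8 25.5]
```

View pics/t1.png

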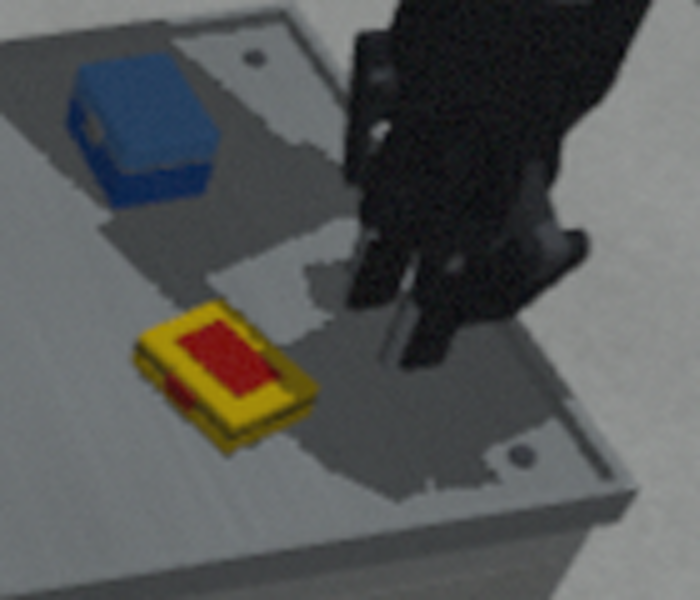

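Request:
play_rows(
  commands=[
    {"grip": 0.3,"x": 0,"y": 0,"z": 0.004,"rx": 0,"ry": 0,"rz": 0},
    {"grip": 0.3,"x": 0,"y": 0,"z": 0.004,"rx": 0,"ry": 0,"rz": 0},
    {"grip": 0.3,"x": 0,"y": 0,"z": 0,"rx": 0,"ry": 0,"rz": 0},
  ],
)

```text
time_s: 9.35
position: [0.621, 0.2657, 0.1819]
tool_rot: [[0.079, 0.997, -0.001], [0.997, -0.079, -0.0], [-0.0, -0.001, -1.0]]
ft_force: [0.5, -0.6, -0.1]
grip_width: 0.0301
```

```bash
python3 tip.py t2
```

```text
t 9.35 TCP station mm [-176.1   70.7  -18.1] grip 30.1 F st [ 0.6  0.5 -0.1]
tool in station
 [[-1.     0.     0.   ]
 [ 0.     1.    -0.001]
 [-0.    -0.001 -1.   ]]
536 z pct [ 6.5  8.8 12.3 15.2]
```

View pics/t2.png

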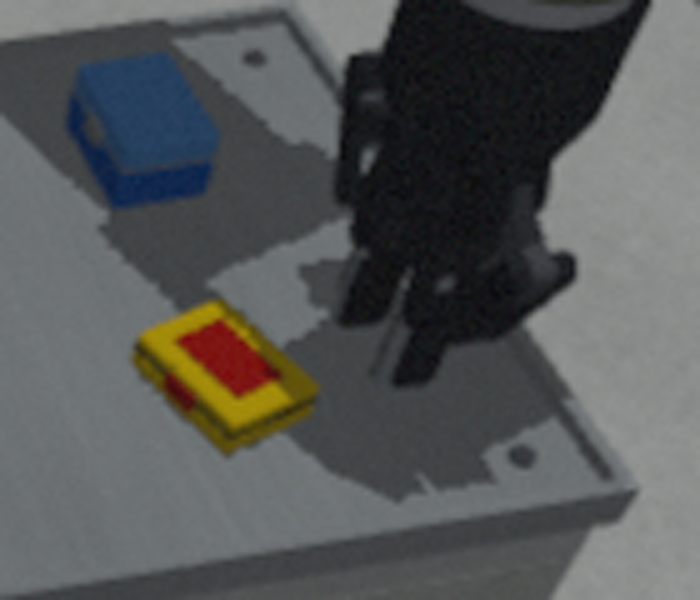

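Request:
play_rows(
  commands=[
    {"grip": 0.3,"x": -0.02,"y": 0,"z": 0,"rx": 0,"ry": 0,"rz": 0},
    {"grip": 0.3,"x": -0.01,"y": 0,"z": 0,"rx": 0,"ry": 0,"rz": 0},
    {"grip": 0.3,"x": -0.01,"y": 0,"z": 0,"rx": 0,"ry": 0,"rz": 0},
    {"grip": 0.3,"x": -0.01,"y": 0,"z": 0,"rx": 0,"ry": 0,"rz": 0},
    {"grip": 0.3,"x": -0.01,"y": 0,"z": 0,"rx": 0,"ry": 0,"rz": 0},
    {"grip": 0.3,"x": 0,"y": 0,"z": 0,"rx": 0,"ry": 0,"rz": 0},
  ],
)

```text
time_s: 10.15
position: [0.6165, 0.2053, 0.1824]
tool_rot: [[0.08, 0.997, -0.0], [0.997, -0.08, -0.0], [-0.0, -0.0, -1.0]]
ft_force: [-0.2, -0.1, -0.3]
grip_width: 0.0297
```

```bash
python3 box.py b2
```

```text
t 10.15 TCP station mm [-115.5   70.9  -17.6] grip 29.7 F st [ 0.2 -0.2 -0.3]
tool in station
 [[-1.     0.001  0.   ]
 [ 0.001  1.    -0.   ]
 [-0.    -0.    -1.   ]]
side box 121 (array([-82.9,  65. ]), array([20.8, 34.3]), 0.4)
scene box 128 (array([-80.4,  65. ]), array([19.9, 34.2]), 0.5)
```

View pics/b2scene.png

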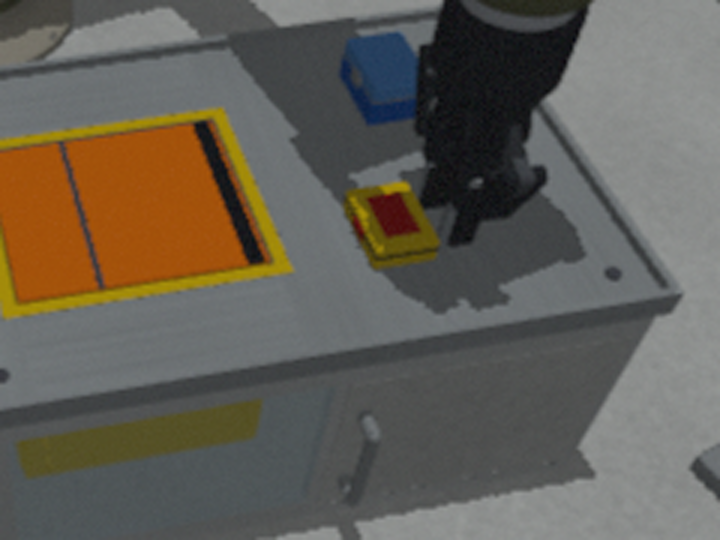

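Request:
play_rows(
  commands=[
    {"grip": 0.3,"x": -0.011,"y": 0,"z": 0,"rx": 0,"ry": 0,"rz": 0},
    {"grip": 0.3,"x": -0.011,"y": 0,"z": 0,"rx": 0,"ry": 0,"rz": 0},
    {"grip": 0.3,"x": 0,"y": 0,"z": 0,"rx": 0,"ry": 0,"rz": 0},
    {"grip": 0.3,"x": 0.02,"y": 0,"z": 0,"rx": 0,"ry": 0,"rz": 0},
    {"grip": 1,"x": 0,"y": 0,"z": -0.05,"rx": 0,"ry": 0,"rz": 0},
    {"grip": 1,"x": 0,"y": 0.05,"z": 0,"rx": 0,"ry": 0,"rz": 0},
    {"grip": 1,"x": -0.053,"y": 0,"z": 0,"rx": 0,"ry": 0,"rz": 0},
    {"grip": 1,"x": 0,"y": 0,"z": 0.03,"rx": 0,"ry": 0,"rz": 0},
    {"grip": 1,"x": 0,"y": 0,"z": 0,"rx": 0,"ry": 0,"rz": 0},
  ],
)

```text
time_s: 11.38
position: [0.6611, 0.1482, 0.2001]
tool_rot: [[0.078, 0.997, -0.005], [0.997, -0.078, 0.0], [-0.0, -0.005, -1.0]]
ft_force: [-0.5, 0.0, -0.0]
grip_width: 0.0
```

```bash
python3 box.py b3
```

```text
t 11.38 TCP station mm [-6.220e+01  1.199e+02  1.000e-01] grip 0.0 F st [ 0.  -0.5 -0. ]
tool in station
 [[-1.    -0.     0.   ]
 [-0.     1.    -0.005]
 [-0.    -0.005 -1.   ]]
side box 1 (array([-39.2,  73.2]), array([0., 0.]), 0.0)
scene box 128 (array([-57.9,  65.2]), array([20.3, 34.1]), 0.4)
```

View pics/b3scene.png

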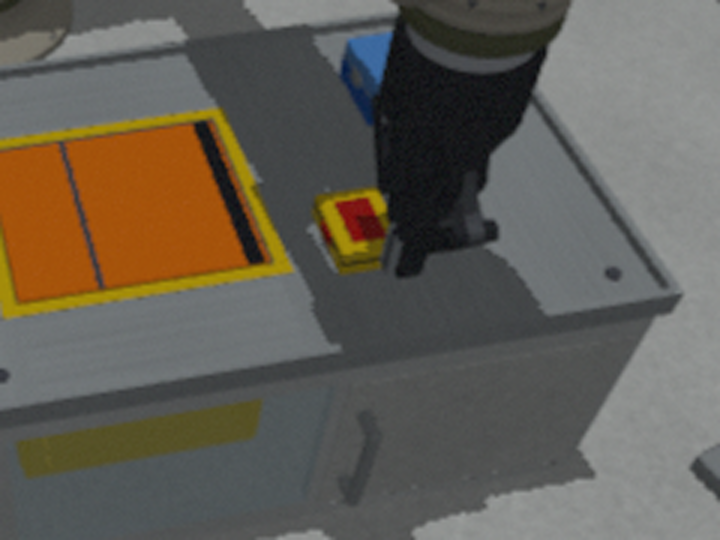

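Request:
play_rows(
  commands=[
    {"grip": 1,"x": -0.002,"y": 0,"z": 0.012,"rx": 0,"ry": 0,"rz": 0},
    {"grip": 1,"x": 0,"y": 0,"z": 0.006,"rx": 0,"ry": 0,"rz": 0},
    {"grip": 1,"x": 0,"y": -0.009,"z": 0,"rx": 0,"ry": 0,"rz": 0},
    {"grip": 1,"x": 0,"y": -0.009,"z": 0,"rx": 0,"ry": 0,"rz": 0},
    {"grip": 1,"x": 0,"y": -0.009,"z": 0,"rx": 0,"ry": 0,"rz": 0},
    {"grip": 1,"x": 0,"y": -0.009,"z": 0,"rx": 0,"ry": 0,"rz": 0},
    {"grip": 1,"x": 0,"y": 0,"z": 0,"rx": 0,"ry": 0,"rz": 0},
  ],
)

```text
time_s: 12.35
position: [0.6253, 0.1482, 0.1848]
tool_rot: [[0.079, 0.997, 0.0], [0.997, -0.079, 0.0], [0.0, 0.0, -1.0]]
ft_force: [-0.0, -0.5, -0.2]
grip_width: 0.0002
```

```bash
python3 box.py b4
```

```text
t 12.35 TCP station mm [-59.3  84.2 -15.2] grip 0.2 F st [ 0.5  0.  -0.2]
tool in station
 [[-1.  0. -0.]
 [ 0.  1.  0.]
 [ 0.  0. -1.]]
side none
scene box 98 (array([-57.8,  40.1]), array([35.1, 19.9]), 87.7)
```

View pics/b4scene.png

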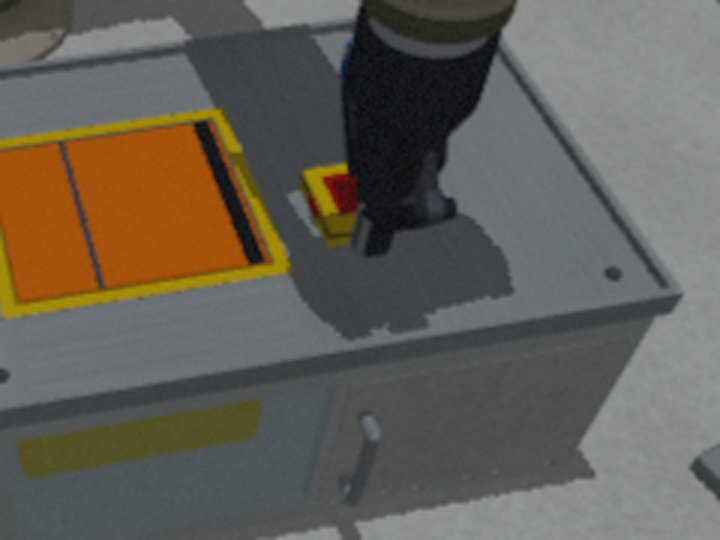

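Request:
play_rows(
  commands=[
    {"grip": 1,"x": 0,"y": -0.009,"z": 0,"rx": 0,"ry": 0,"rz": 0},
    {"grip": 1,"x": 0,"y": -0.009,"z": 0,"rx": 0,"ry": 0,"rz": 0},
    {"grip": 1,"x": 0,"y": -0.009,"z": 0,"rx": 0,"ry": 0,"rz": 0},
    {"grip": 1,"x": 0,"y": -0.004,"z": 0,"rx": 0,"ry": 0,"rz": 0},
    {"grip": 1,"x": 0,"y": 0,"z": 0,"rx": 0,"ry": 0,"rz": 0},
    {"grip": 1,"x": 0,"y": 0.02,"z": 0,"rx": 0,"ry": 0,"rz": 0},
    {"grip": 0.3,"x": 0,"y": 0.03,"z": -0.05,"rx": 0,"ry": 0,"rz": 0},
    {"grip": 0.3,"x": 0,"y": 0.0,"z": -0.04,"rx": 0,"ry": 0,"rz": 0},
    {"grip": 0.3,"x": 0,"y": 0.0,"z": 0,"rx": 0,"ry": 0,"rz": 0},
  ],
)

```text
time_s: 13.58
position: [0.6461, 0.1465, 0.2776]
tool_rot: [[0.079, 0.997, 0.007], [0.997, -0.079, 0.0], [0.001, 0.007, -1.0]]
ft_force: [-0.2, -0.0, -0.9]
grip_width: 0.0299
```

```bash
python3 box.py b5
```

```text
t 13.57 TCP station mm [-59.3 105.1  77.6] grip 29.9 F st [ 0.  -0.1 -0.9]
tool in station
 [[-1.     0.001 -0.001]
 [ 0.001  1.     0.007]
 [ 0.001  0.007 -1.   ]]
side none
scene box 110 (array([-58.4,   9.1]), array([20.1, 33.5]), 0.4)
```

View pics/b5scene.png

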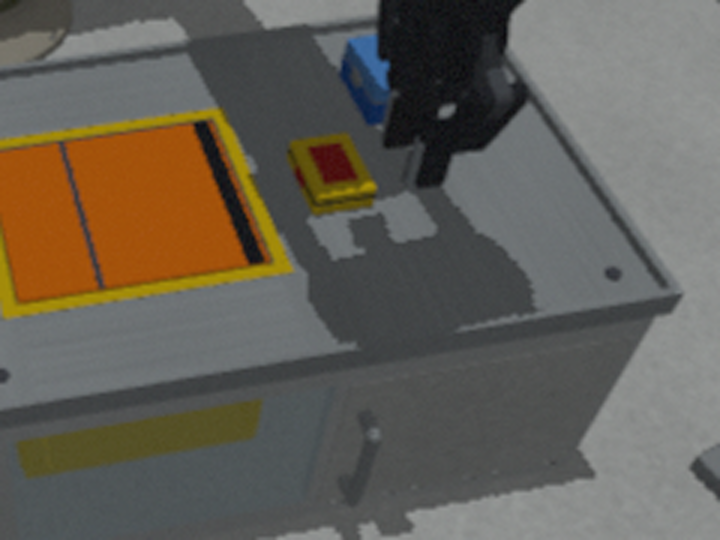

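```bash
python3 - <<'E'
from st import *
state()
im=optics.get_image("wrist"); save(im,"w5"); P=(cloud(im)-O)@R*1000
for (u,v) in [(320,60),(320,130),(420,100),(200,100),(150,150)]: print(u,v,im["range_z"][v,u],np.round(P[v,u],1))
d=im["range_z"]; T=np.array(im["cam_to_world"]); s=env.observe()
Tt=np.eye(4); Tt[:3,:3]=s["tool_rot"]; Tt[:3,3]=s["position"]
Q=(cloud(im)-Tt[:3,3])@Tt[:3,:3]*1000   # tool frame
m=(d>0)&(d<.2)
q=Q[m]; print("near pts",len(q))
for zl in range(-110,40,10):
    w=q[(q[:,2]>zl)&(q[:,2]<=zl+10)]
    if len(w)>5: print(zl,len(w),np.round(w.min(0)),np.round(w.max(0)))
E
```

```text
t 13.68 TCP station mm [-59.2 103.7  73.7] grip 30.0 F st [ 0.6  0.7 -0.8]
tool in station
 [[-1.     0.     0.   ]
 [ 0.     1.    -0.001]
 [-0.    -0.001 -1.   ]]
320 60 0.22235517 [-161.2  104.7   -1. ]
320 130 0.23578306 [-115.2  104.8   -0.2]
420 100 0.41868597 [-134.1  231.9 -198.7]
200 100 0.22909005 [-135.6   21.7    0.4]
150 150 0.23957391 [-101.1  -18.3    0.5]
near pts 37986
-110 9385 [   2.  -61. -110.] [  18.   61. -100.]
-100 7331 [  -9.  -58. -100.] [ 18.  58. -90.]
-90 7803 [-13. -53. -90.] [ 16.  54. -80.]
-80 4578 [-14. -49. -80.] [ 14.  50. -70.]
-70 1669 [-12. -42. -70.] [ 14.  44. -60.]
-60 1062 [-12. -29. -60.] [ 11.  29. -50.]
-50 977 [-12. -28. -50.] [ 11.  29. -40.]
-40 725 [-12. -28. -40.] [ 11.  29. -30.]
-30 88 [ -8. -20. -30.] [ 10.  20. -25.]
30 2822 [  61. -192.   36.] [  89. -143.   40.]
```

View pics/w5.png

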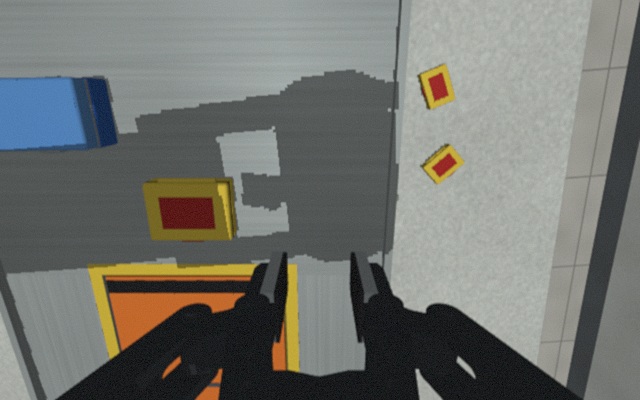

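The wrist depth puts the deck at z=0 and the fingertips 25 mm behind the reported TCP, so I use tip = TCP+25 mm. The box sits at (-58, 9) mm and is square to the edge. I now move above the flap.

Request:
play_rows(
  commands=[
    {"grip": 0.3,"x": -0.045,"y": -0.04,"z": 0,"rx": 0,"ry": 0,"rz": 0},
    {"grip": 0.3,"x": -0.044,"y": -0.04,"z": 0,"rx": 0,"ry": 0,"rz": 0},
    {"grip": 0.3,"x": 0,"y": -0.02,"z": 0.03,"rx": 0,"ry": 0,"rz": 0},
    {"grip": 0.3,"x": 0,"y": 0,"z": 0.04,"rx": 0,"ry": 0,"rz": 0},
    {"grip": 0.3,"x": 0,"y": 0,"z": 0.013,"rx": 0,"ry": 0,"rz": 0},
    {"grip": 0.3,"x": 0,"y": 0,"z": 0,"rx": 0,"ry": 0,"rz": 0},
  ],
)

```text
time_s: 14.48
position: [0.538, 0.0658, 0.1908]
tool_rot: [[0.079, 0.997, -0.002], [0.997, -0.079, 0.0], [-0.0, -0.002, -1.0]]
ft_force: [0.5, 0.2, 0.3]
grip_width: 0.0299
```

```bash
python3 box.py b6
```

```text
t 14.47 TCP station mm [29.7  3.7 -9.2] grip 29.9 F st [-0.3  0.5  0.3]
tool in station
 [[-1.     0.     0.   ]
 [ 0.     1.    -0.002]
 [-0.    -0.002 -1.   ]]
side box 111 (array([-61. ,   8.9]), array([20.7, 33.6]), 0.5)
scene box 111 (array([-58.4,   9.2]), array([34. , 20.1]), 89.5)
```

View pics/b6scene.png

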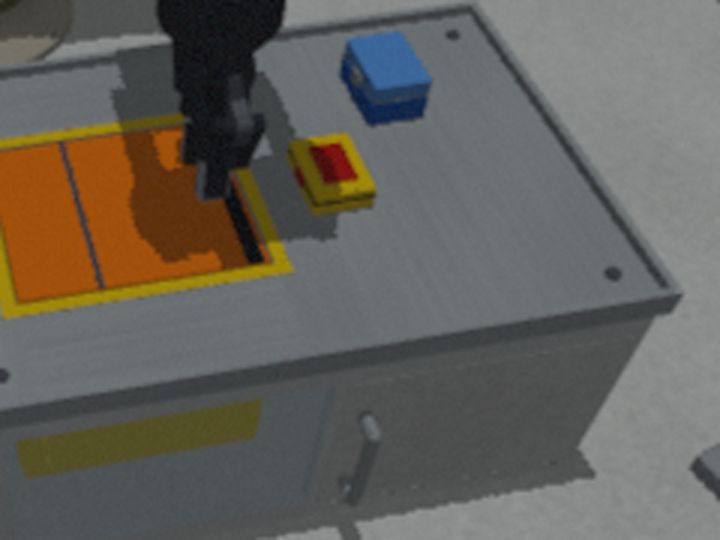

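Request:
play_rows(
  commands=[
    {"grip": 0.3,"x": 0,"y": 0,"z": 0.007,"rx": 0,"ry": 0,"rz": 0},
    {"grip": 0.3,"x": 0,"y": 0,"z": 0.007,"rx": 0,"ry": 0,"rz": 0},
    {"grip": 0.3,"x": -0.002,"y": 0,"z": 0.006,"rx": 0,"ry": 0,"rz": 0},
    {"grip": 0.3,"x": -0.002,"y": 0,"z": 0.006,"rx": 0,"ry": 0,"rz": 0},
    {"grip": 0.3,"x": -0.002,"y": 0,"z": 0.006,"rx": 0,"ry": 0,"rz": 0},
    {"grip": 0.3,"x": -0.002,"y": 0,"z": 0.006,"rx": 0,"ry": 0,"rz": 0},
    {"grip": 0.3,"x": -0.002,"y": 0,"z": 0.006,"rx": 0,"ry": 0,"rz": 0},
    {"grip": 0.3,"x": -0.002,"y": 0,"z": 0.006,"rx": 0,"ry": 0,"rz": 0},
  ],
)

```text
time_s: 15.58
position: [0.5383, 0.0569, 0.1426]
tool_rot: [[0.078, 0.997, 0.005], [0.997, -0.078, 0.006], [0.006, 0.004, -1.0]]
ft_force: [2.3, 16.5, 9.7]
grip_width: 0.0298
```

```bash
python3 box.py b7
```

```text
t 15.57 TCP station mm [ 38.5   4.6 -57.4] grip 29.8 F st [-16.6   1.    9.7]
tool in station
 [[-1.    -0.    -0.006]
 [-0.     1.     0.004]
 [ 0.006  0.004 -1.   ]]
side box 113 (array([-61. ,   8.9]), array([20.7, 33.6]), 0.5)
scene box 110 (array([-58.4,   9. ]), array([33.6, 20. ]), 89.5)
```

View pics/b7scene.png

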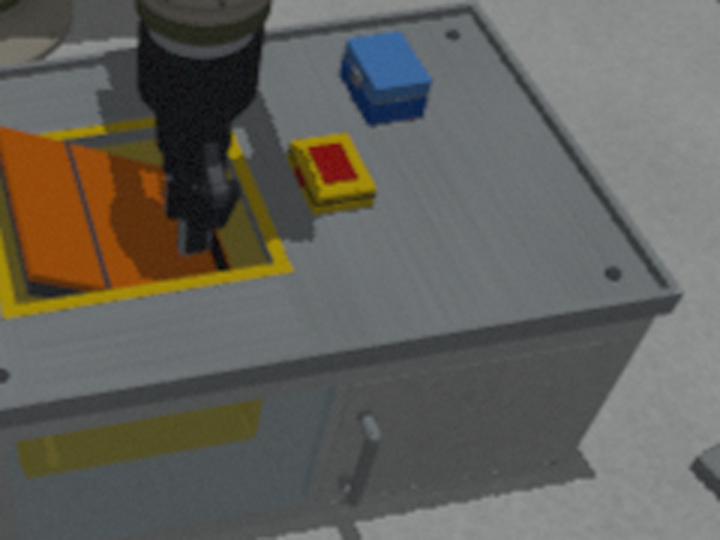

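Request:
play_rows(
  commands=[
    {"grip": 0.3,"x": -0.002,"y": 0,"z": 0.006,"rx": 0,"ry": 0,"rz": 0},
    {"grip": 0.3,"x": -0.002,"y": 0,"z": 0.006,"rx": 0,"ry": 0,"rz": 0},
    {"grip": 0.3,"x": -0.002,"y": 0,"z": 0.006,"rx": 0,"ry": 0,"rz": 0},
    {"grip": 0.3,"x": -0.002,"y": 0,"z": 0.006,"rx": 0,"ry": 0,"rz": 0},
    {"grip": 0.3,"x": -0.002,"y": 0,"z": 0.006,"rx": 0,"ry": 0,"rz": 0},
    {"grip": 0.3,"x": -0.002,"y": 0,"z": 0.006,"rx": 0,"ry": 0,"rz": 0},
    {"grip": 0.3,"x": -0.002,"y": 0,"z": 0.006,"rx": 0,"ry": 0,"rz": 0},
    {"grip": 0.3,"x": -0.002,"y": 0,"z": 0.006,"rx": 0,"ry": 0,"rz": 0},
    {"grip": 0.3,"x": -0.002,"y": 0,"z": 0.006,"rx": 0,"ry": 0,"rz": 0},
    {"grip": 0.3,"x": -0.002,"y": 0,"z": 0.006,"rx": 0,"ry": 0,"rz": 0},
    {"grip": 0.3,"x": 0,"y": 0,"z": 0,"rx": 0,"ry": 0,"rz": 0},
  ],
)

```text
time_s: 17.05
position: [0.5356, 0.0339, 0.0811]
tool_rot: [[0.079, 0.997, -0.0], [0.997, -0.079, 0.0], [0.0, -0.0, -1.0]]
ft_force: [0.3, 1.1, -1.5]
grip_width: 0.03
```

```bash
cat > flap.py <<'E'
from st import *
im=optics.get_image("side" ); 
for c in ["scene","side"]:
    im=optics.get_image(c); P=(cloud(im)-O)@R
    hsv=cv2.cvtColor(im["color"],cv2.COLOR_BGR2HSV);H,S=hsv[...,0],hsv[...,1]
    m=(im["range_z"]>0)&(S>120)&(H>=4)&(H<17)&(abs(P[...,1])<.072)&(P[...,0]>.005)&(P[...,0]<.172)&(P[...,2]<.06)
    q=P[m]; 
    for tail in (0,1):
        w=q[(q[:,0]>.12)] if tail else q[q[:,0]<.108]
        if len(w)>15:
            a=np.arctan2(w[:,2]+.0095,w[:,0]-.115) if tail else np.arctan2(-.0095-w[:,2],.115-w[:,0])
            print(c,"tail" if tail else "leaf",len(w),"angle",np.round(np.median(a),3))
E
python3 box.py b8; python3 flap.py
```

```text
t 17.05 TCP station mm [  61.7    3.8 -118.9] grip 30.0 F st [-1.1  0.2 -1.5]
tool in station
 [[-1.  0. -0.]
 [ 0.  1. -0.]
 [ 0. -0. -1.]]
side box 112 (array([-60.9,   8.9]), array([33.8, 20.6]), 89.9)
scene box 112 (array([-58.4,   9.5]), array([20.1, 33.9]), 0.4)
scene leaf 244 angle 0.935
scene tail 281 angle 1.319
side leaf 360 angle 0.68
side tail 221 angle 1.399
```

View pics/b8scene.png

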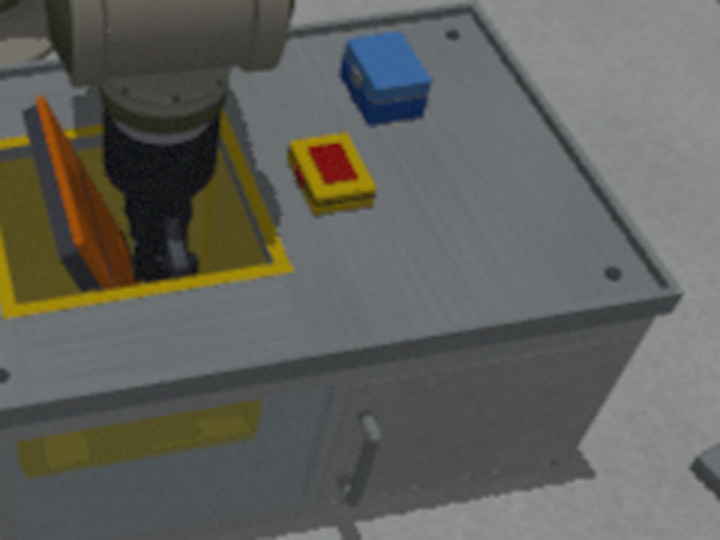

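Request:
play_rows(
  commands=[
    {"grip": 0.3,"x": 0,"y": 0,"z": -0.055,"rx": 0,"ry": 0,"rz": 0},
    {"grip": 0.3,"x": 0,"y": 0,"z": -0.055,"rx": 0,"ry": 0,"rz": 0},
    {"grip": 0.3,"x": 0.01,"y": 0,"z": -0.035,"rx": 0,"ry": 0,"rz": 0},
    {"grip": 0.3,"x": 0.052,"y": 0.002,"z": 0,"rx": 0,"ry": 0,"rz": 0},
    {"grip": 0.3,"x": 0.052,"y": 0.002,"z": 0,"rx": 0,"ry": 0,"rz": 0},
    {"grip": 0.3,"x": 0.052,"y": 0.002,"z": 0,"rx": 0,"ry": 0,"rz": 0},
    {"grip": 0.3,"x": 0,"y": 0,"z": 0.02,"rx": 0,"ry": 0,"rz": 0},
    {"grip": 0.3,"x": 0,"y": 0,"z": 0.02,"rx": 0,"ry": 0,"rz": 0},
    {"grip": 0.3,"x": 0,"y": 0,"z": 0.003,"rx": 0,"ry": 0,"rz": 0},
  ],
)

```text
time_s: 18.42
position: [0.554, 0.1987, 0.1821]
tool_rot: [[0.079, 0.997, -0.003], [0.997, -0.079, -0.001], [-0.001, -0.003, -1.0]]
ft_force: [-0.0, 0.6, 0.2]
grip_width: 0.0299
```

```bash
python3 box.py b9
```

```text
t 18.43 TCP station mm [-104.1    9.2  -17.9] grip 29.9 F st [-0.6 -0.1  0.2]
tool in station
 [[-1.     0.     0.001]
 [ 0.     1.    -0.003]
 [-0.001 -0.003 -1.   ]]
side box 111 (array([-60.9,   8.9]), array([33.8, 20.6]), 89.9)
scene box 109 (array([-58.4,   9. ]), array([33.6, 20.1]), 89.5)
```

View pics/b9scene.png

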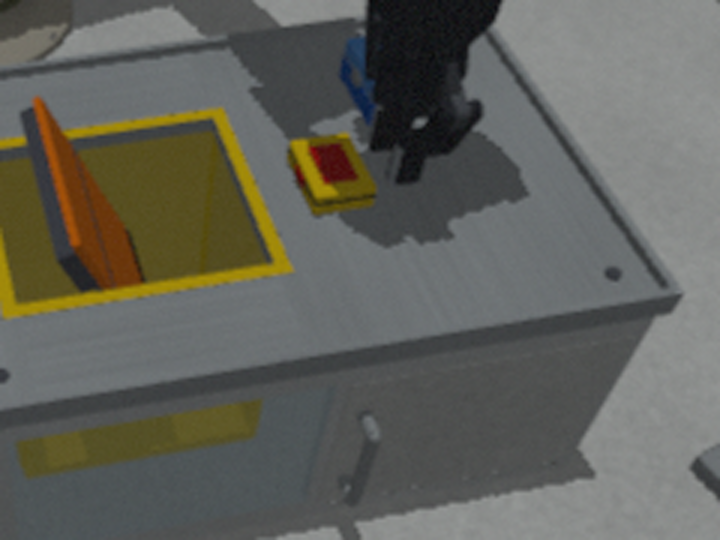

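Request:
play_rows(
  commands=[
    {"grip": 0.3,"x": -0.012,"y": 0,"z": 0,"rx": 0,"ry": 0,"rz": 0},
    {"grip": 0.3,"x": -0.014,"y": 0,"z": 0,"rx": 0,"ry": 0,"rz": 0},
    {"grip": 0.3,"x": -0.015,"y": 0,"z": 0,"rx": 0,"ry": 0,"rz": 0},
    {"grip": 0.3,"x": -0.015,"y": 0,"z": 0,"rx": 0,"ry": 0,"rz": 0},
    {"grip": 0.3,"x": -0.015,"y": 0,"z": 0,"rx": 0,"ry": 0,"rz": 0},
    {"grip": 0.3,"x": -0.013,"y": 0,"z": 0,"rx": 0,"ry": 0,"rz": 0},
    {"grip": 0.3,"x": -0.01,"y": 0,"z": 0,"rx": 0,"ry": 0,"rz": 0},
    {"grip": 0.3,"x": 0,"y": 0,"z": 0,"rx": 0,"ry": 0,"rz": 0},
  ],
)

```text
time_s: 19.52
position: [0.5473, 0.1045, 0.1833]
tool_rot: [[0.08, 0.997, -0.0], [0.997, -0.08, 0.0], [-0.0, -0.0, -1.0]]
ft_force: [0.2, 0.2, 1.0]
grip_width: 0.0296
```

```bash
python3 box.py b10
```

```text
t 19.52 TCP station mm [ -9.6   9.9 -16.7] grip 29.6 F st [-0.2  0.2  1. ]
tool in station
 [[-1.     0.001  0.   ]
 [ 0.001  1.    -0.   ]
 [-0.    -0.    -1.   ]]
side none
scene none
```

View pics/b10scene.png

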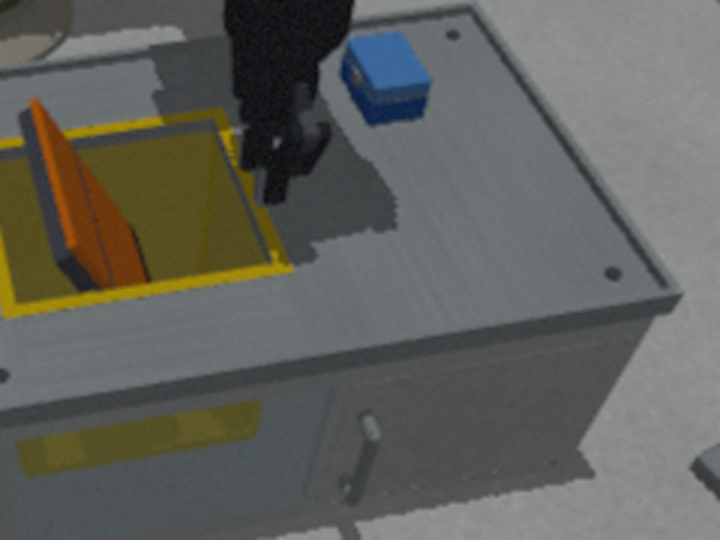

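The box has gone over the edge and the flap is still open. I pull back and up.

Request:
play_rows(
  commands=[
    {"grip": 0.3,"x": 0.03,"y": 0,"z": 0,"rx": 0,"ry": 0,"rz": 0},
    {"grip": 0.3,"x": 0.02,"y": 0,"z": -0.04,"rx": 0,"ry": 0,"rz": 0},
    {"grip": 0.3,"x": 0,"y": 0,"z": -0.055,"rx": 0,"ry": 0,"rz": 0},
    {"grip": 0.3,"x": 0.02,"y": 0,"z": -0.05,"rx": 0,"ry": 0,"rz": 0},
    {"grip": 0.3,"x": 0.05,"y": 0,"z": 0,"rx": 0,"ry": 0,"rz": 0},
    {"grip": 0.3,"x": 0,"y": 0,"z": 0,"rx": 0,"ry": 0,"rz": 0},
  ],
)

```text
time_s: 20.38
position: [0.5564, 0.2278, 0.3281]
tool_rot: [[0.075, 0.997, -0.0], [0.997, -0.075, 0.001], [0.001, -0.0, -1.0]]
ft_force: [-0.2, 0.6, -0.4]
grip_width: 0.0297
```

```bash
python3 - <<'E'
from st import *
state()
for c in ["scene","side"]:
    im=optics.get_image(c); save(im,"c1"+c,(270,90,470,230),4)
E
python3 flap.py
```

```text
t 20.38 TCP station mm [-133.2    9.2  128.1] grip 29.7 F st [-0.6 -0.3 -0.4]
tool in station
 [[-1.    -0.004 -0.001]
 [-0.004  1.    -0.   ]
 [ 0.001 -0.    -1.   ]]
scene leaf 432 angle 0.829
scene tail 406 angle 1.239
side leaf 1045 angle 0.799
side tail 445 angle 1.308
```

View pics/c1scene.png

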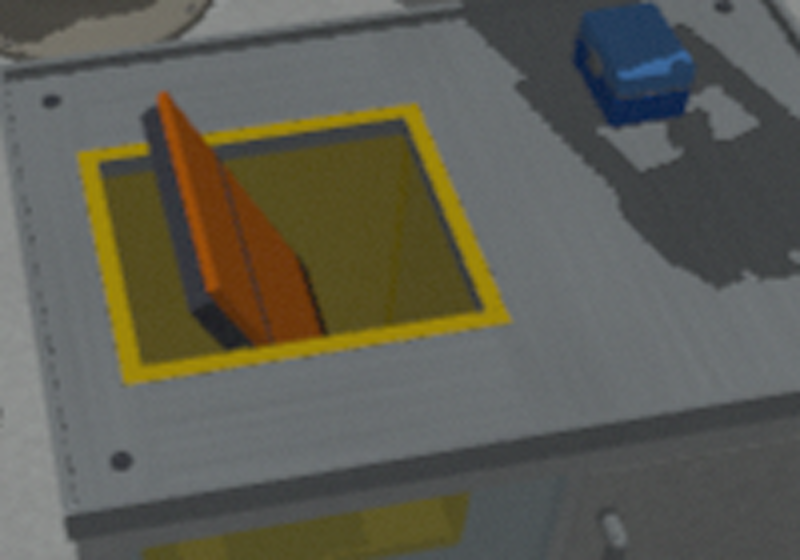

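View pics/c1side.png

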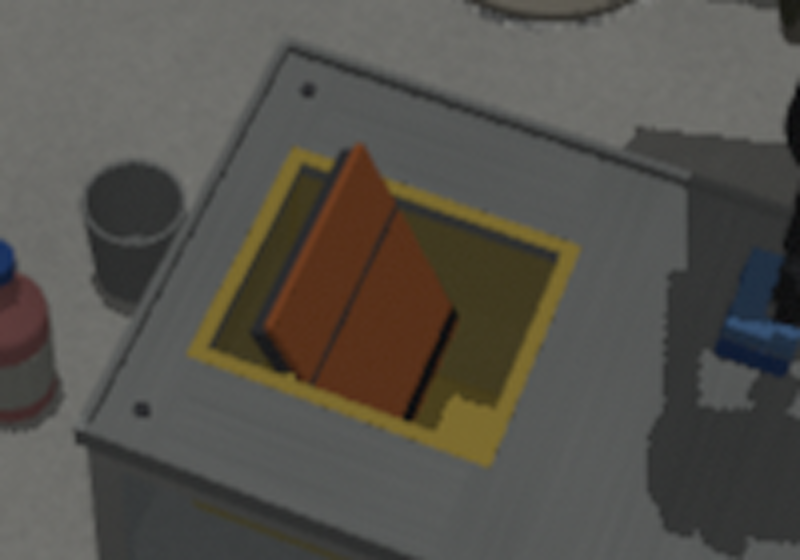

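```bash
python3 - <<'E'
from st import *
im=optics.get_image("side"); P=(cloud(im)-O)@R*1000
for v in range(186,206,3): print(v,[(u,*np.round(P[v,u]).astype(int).tolist()) for u in range(374,400,5)])
print([(round(d["conf"],2),np.round((np.array(d["point"])-O)@R*1000).tolist()) for d in finder.boxes_of("side","needle_box")])
im=optics.get_image("scene"); save(im,"win",(260,170,430,260),4.6)
print([(round(d["conf"],2),np.round((np.array(d["point"])-O)@R*1000).tolist()) for d in finder.boxes_of("scene","needle_box")])
E
```

```text
186 [(374, 57, -5, -91), (379, 57, -69, -188), (384, 44, -76, -190), (389, 31, -79, -185), (394, 17, -78, -175), (399, -8, 26, 1)]
189 [(374, 55, 2, -93), (379, 53, -58, -184), (384, 41, -68, -192), (389, 28, -73, -191), (394, 15, -78, -190), (399, -11, 36, 4)]
192 [(374, 52, 5, -101), (379, 50, -53, -191), (384, 38, -57, -189), (389, 25, -63, -190), (394, -3, 47, 2), (399, -14, 43, 3)]
195 [(374, 59, -34, -184), (379, 47, -42, -188), (384, 34, -47, -186), (389, 21, -51, -185), (394, -6, 53, -1), (399, -16, 49, 1)]
198 [(374, 34, 82, 3), (379, 23, 78, 4), (384, 31, -42, -194), (389, 18, -43, -186), (394, -8, 61, -1), (399, -19, 56, -1)]
201 [(374, 32, 88, 1), (379, 21, 84, 2), (384, 10, 80, 3), (389, -1, 77, 5), (394, -11, 69, 0), (399, -22, 65, 2)]
204 [(374, 29, 95, 1), (379, 18, 92, 3), (384, 8, 85, -1), (389, -3, 81, 0), (394, -14, 76, 0), (399, -24, 71, 0)]
[(0.79, [-152.0, 247.0, -188.0]), (0.51, [-52.0, 264.0, -188.0])]
[(0.79, [-52.0, 271.0, -182.0]), (0.58, [-146.0, 252.0, -183.0])]
```

View pics/win.png

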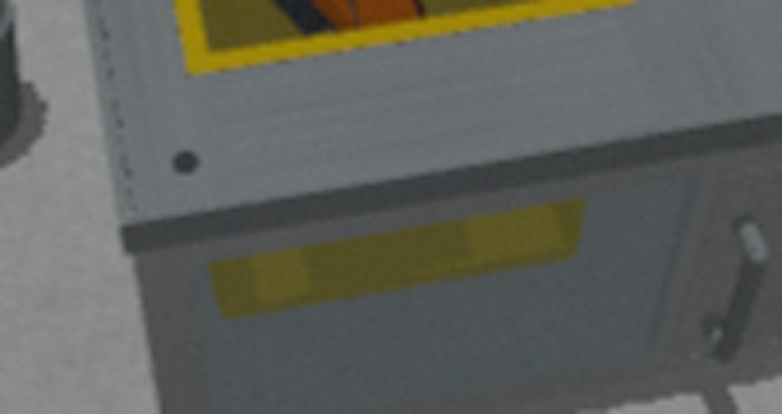

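Request:
play_rows(
  commands=[
    {"grip": 0.3,"x": 0,"y": 0,"z": -0.055,"rx": 0,"ry": 0,"rz": 0},
    {"grip": 0.3,"x": 0,"y": 0,"z": -0.05,"rx": 0,"ry": 0,"rz": 0},
    {"grip": 0.3,"x": -0.05,"y": 0,"z": 0,"rx": 0,"ry": 0,"rz": 0},
    {"grip": 0.3,"x": -0.05,"y": 0,"z": 0,"rx": 0,"ry": 0,"rz": 0},
    {"grip": 0.3,"x": -0.05,"y": 0,"z": 0,"rx": 0,"ry": 0,"rz": 0},
    {"grip": 0.3,"x": -0.02,"y": 0,"z": 0,"rx": 0,"ry": 0,"rz": 0},
    {"grip": 0.3,"x": 0,"y": 0,"z": 0,"rx": 0,"ry": 0,"rz": 0},
  ],
)

```text
time_s: 21.7
position: [0.5434, 0.0545, 0.4335]
tool_rot: [[0.081, 0.997, 0.0], [0.997, -0.081, 0.0], [0.0, 0.0, -1.0]]
ft_force: [0.3, -0.2, -0.9]
grip_width: 0.0303
```

```bash
python3 - <<'E'
from st import *
state()
im=optics.get_image("wrist"); save(im,"w9")
print([(round(d["conf"],2),np.round((np.array(d["point"])-O)@R*1000).tolist()) for d in finder.boxes_of("wrist","needle_box")])
E
```

```text
t 21.7 TCP station mm [ 40.5   9.9 233.5] grip 30.3 F st [ 0.2  0.3 -0.9]
tool in station
 [[-1.     0.002 -0.   ]
 [ 0.002  1.     0.   ]
 [ 0.     0.    -1.   ]]
[(0.79, [27.0, 10.0, -175.0]), (0.58, [-145.0, 250.0, -190.0]), (0.57, [-54.0, 268.0, -188.0])]
```

View pics/w9.png

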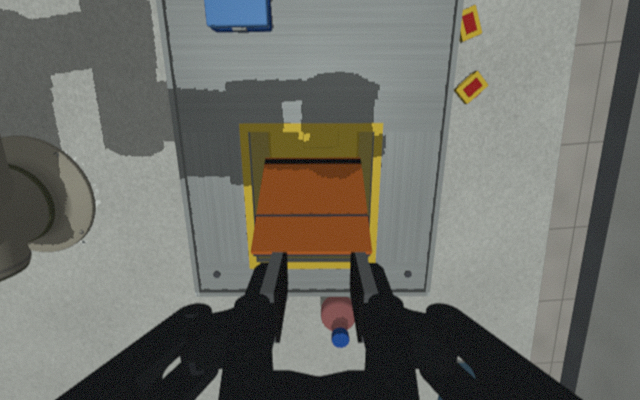

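The wrist view finds the box lying flat on the tub floor at (27, 10, -175) mm. I now wait clear for the flap.

Request:
play_rows(
  commands=[
    {"grip": 0.3,"x": 0,"y": 0,"z": 0,"rx": 0,"ry": 0,"rz": 0},
    {"grip": 0.3,"x": 0,"y": 0,"z": 0,"rx": 0,"ry": 0,"rz": 0},
    {"grip": 0.3,"x": 0,"y": 0,"z": 0,"rx": 0,"ry": 0,"rz": 0},
    {"grip": 0.3,"x": 0,"y": 0,"z": 0,"rx": 0,"ry": 0,"rz": 0},
    {"grip": 0.3,"x": 0,"y": 0,"z": 0,"rx": 0,"ry": 0,"rz": 0},
    {"grip": 0.3,"x": 0,"y": 0,"z": 0,"rx": 0,"ry": 0,"rz": 0},
    {"grip": 0.3,"x": 0,"y": 0,"z": 0,"rx": 0,"ry": 0,"rz": 0},
    {"grip": 0.3,"x": 0,"y": 0,"z": 0,"rx": 0,"ry": 0,"rz": 0},
    {"grip": 0.3,"x": 0,"y": 0,"z": 0,"rx": 0,"ry": 0,"rz": 0},
    {"grip": 0.3,"x": 0,"y": 0,"z": 0,"rx": 0,"ry": 0,"rz": 0},
    {"grip": 0.3,"x": 0,"y": 0,"z": 0,"rx": 0,"ry": 0,"rz": 0},
    {"grip": 0.3,"x": 0,"y": 0,"z": 0,"rx": 0,"ry": 0,"rz": 0},
  ],
)

```text
time_s: 23.3
position: [0.5433, 0.0553, 0.4334]
tool_rot: [[0.079, 0.997, 0.0], [0.997, -0.079, -0.0], [-0.0, 0.0, -1.0]]
ft_force: [0.4, -0.6, 0.3]
grip_width: 0.0298
```

Request:
play_rows(
  commands=[
    {"grip": 0.3,"x": 0,"y": 0,"z": 0,"rx": 0,"ry": 0,"rz": 0},
    {"grip": 0.3,"x": 0,"y": 0,"z": 0,"rx": 0,"ry": 0,"rz": 0},
    {"grip": 0.3,"x": 0,"y": 0,"z": 0,"rx": 0,"ry": 0,"rz": 0},
    {"grip": 0.3,"x": 0,"y": 0,"z": 0,"rx": 0,"ry": 0,"rz": 0},
    {"grip": 0.3,"x": 0,"y": 0,"z": 0,"rx": 0,"ry": 0,"rz": 0},
    {"grip": 0.3,"x": 0,"y": 0,"z": 0,"rx": 0,"ry": 0,"rz": 0},
    {"grip": 0.3,"x": 0,"y": 0,"z": 0,"rx": 0,"ry": 0,"rz": 0},
    {"grip": 0.3,"x": 0,"y": 0,"z": 0,"rx": 0,"ry": 0,"rz": 0},
    {"grip": 0.3,"x": 0,"y": 0,"z": 0,"rx": 0,"ry": 0,"rz": 0},
    {"grip": 0.3,"x": 0,"y": 0,"z": 0,"rx": 0,"ry": 0,"rz": 0},
    {"grip": 0.3,"x": 0,"y": 0,"z": 0,"rx": 0,"ry": 0,"rz": 0},
    {"grip": 0.3,"x": 0,"y": 0,"z": 0,"rx": 0,"ry": 0,"rz": 0},
  ],
)

```text
time_s: 24.8
position: [0.5433, 0.0553, 0.4333]
tool_rot: [[0.079, 0.997, -0.0], [0.997, -0.079, 0.0], [0.0, -0.0, -1.0]]
ft_force: [0.5, 0.2, 0.1]
grip_width: 0.0303
```

Request:
play_rows(
  commands=[
    {"grip": 0.3,"x": 0,"y": 0,"z": 0,"rx": 0,"ry": 0,"rz": 0},
    {"grip": 0.3,"x": 0,"y": 0,"z": 0,"rx": 0,"ry": 0,"rz": 0},
    {"grip": 0.3,"x": 0,"y": 0,"z": 0,"rx": 0,"ry": 0,"rz": 0},
    {"grip": 0.3,"x": 0,"y": 0,"z": 0,"rx": 0,"ry": 0,"rz": 0},
    {"grip": 0.3,"x": 0,"y": 0,"z": 0,"rx": 0,"ry": 0,"rz": 0},
    {"grip": 0.3,"x": 0,"y": 0,"z": 0,"rx": 0,"ry": 0,"rz": 0},
    {"grip": 0.3,"x": 0,"y": 0,"z": 0,"rx": 0,"ry": 0,"rz": 0},
    {"grip": 0.3,"x": 0,"y": 0,"z": 0,"rx": 0,"ry": 0,"rz": 0},
    {"grip": 0.3,"x": 0,"y": 0,"z": 0,"rx": 0,"ry": 0,"rz": 0},
    {"grip": 0.3,"x": 0,"y": 0,"z": 0,"rx": 0,"ry": 0,"rz": 0},
    {"grip": 0.3,"x": 0,"y": 0,"z": 0,"rx": 0,"ry": 0,"rz": 0},
    {"grip": 0.3,"x": 0,"y": 0,"z": 0,"rx": 0,"ry": 0,"rz": 0},
  ],
)

```text
time_s: 26.3
position: [0.5433, 0.0553, 0.4333]
tool_rot: [[0.079, 0.997, 0.0], [0.997, -0.079, 0.0], [0.0, 0.0, -1.0]]
ft_force: [0.1, -0.9, 0.2]
grip_width: 0.0298
```

Request:
play_rows(
  commands=[
    {"grip": 0.3,"x": 0,"y": 0,"z": 0,"rx": 0,"ry": 0,"rz": 0},
    {"grip": 0.3,"x": 0,"y": 0,"z": 0,"rx": 0,"ry": 0,"rz": 0},
    {"grip": 0.3,"x": 0,"y": 0,"z": 0,"rx": 0,"ry": 0,"rz": 0},
    {"grip": 0.3,"x": 0,"y": 0,"z": 0,"rx": 0,"ry": 0,"rz": 0},
    {"grip": 0.3,"x": 0,"y": 0,"z": 0,"rx": 0,"ry": 0,"rz": 0},
    {"grip": 0.3,"x": 0,"y": 0,"z": 0,"rx": 0,"ry": 0,"rz": 0},
    {"grip": 0.3,"x": 0,"y": 0,"z": 0,"rx": 0,"ry": 0,"rz": 0},
    {"grip": 0.3,"x": 0,"y": 0,"z": 0,"rx": 0,"ry": 0,"rz": 0},
    {"grip": 0.3,"x": 0,"y": 0,"z": 0,"rx": 0,"ry": 0,"rz": 0},
    {"grip": 0.3,"x": 0,"y": 0,"z": 0,"rx": 0,"ry": 0,"rz": 0},
    {"grip": 0.3,"x": 0,"y": 0,"z": 0,"rx": 0,"ry": 0,"rz": 0},
    {"grip": 0.3,"x": 0,"y": 0,"z": 0,"rx": 0,"ry": 0,"rz": 0},
  ],
)

```text
time_s: 27.8
position: [0.5433, 0.0553, 0.4333]
tool_rot: [[0.079, 0.997, 0.0], [0.997, -0.079, 0.0], [0.0, 0.0, -1.0]]
ft_force: [0.5, -0.6, 0.2]
grip_width: 0.0297
```

Request:
play_rows(
  commands=[
    {"grip": 0.3,"x": 0,"y": 0,"z": 0,"rx": 0,"ry": 0,"rz": 0},
    {"grip": 0.3,"x": 0,"y": 0,"z": 0,"rx": 0,"ry": 0,"rz": 0},
    {"grip": 0.3,"x": 0,"y": 0,"z": 0,"rx": 0,"ry": 0,"rz": 0},
    {"grip": 0.3,"x": 0,"y": 0,"z": 0,"rx": 0,"ry": 0,"rz": 0},
    {"grip": 0.3,"x": 0,"y": 0,"z": 0,"rx": 0,"ry": 0,"rz": 0},
    {"grip": 0.3,"x": 0,"y": 0,"z": 0,"rx": 0,"ry": 0,"rz": 0},
    {"grip": 0.3,"x": 0,"y": 0,"z": 0,"rx": 0,"ry": 0,"rz": 0},
    {"grip": 0.3,"x": 0,"y": 0,"z": 0,"rx": 0,"ry": 0,"rz": 0},
    {"grip": 0.3,"x": 0,"y": 0,"z": 0,"rx": 0,"ry": 0,"rz": 0},
    {"grip": 0.3,"x": 0,"y": 0,"z": 0,"rx": 0,"ry": 0,"rz": 0},
    {"grip": 0.3,"x": 0,"y": 0,"z": 0,"rx": 0,"ry": 0,"rz": 0},
    {"grip": 0.3,"x": 0,"y": 0,"z": 0,"rx": 0,"ry": 0,"rz": 0},
  ],
)

```text
time_s: 29.3
position: [0.5433, 0.0553, 0.4333]
tool_rot: [[0.079, 0.997, -0.0], [0.997, -0.079, -0.0], [-0.0, -0.0, -1.0]]
ft_force: [0.4, 0.3, 0.8]
grip_width: 0.03
```

Request:
play_rows(
  commands=[
    {"grip": 0.3,"x": 0,"y": 0,"z": 0,"rx": 0,"ry": 0,"rz": 0},
    {"grip": 0.3,"x": 0,"y": 0,"z": 0,"rx": 0,"ry": 0,"rz": 0},
    {"grip": 0.3,"x": 0,"y": 0,"z": 0,"rx": 0,"ry": 0,"rz": 0},
    {"grip": 0.3,"x": 0,"y": 0,"z": 0,"rx": 0,"ry": 0,"rz": 0},
    {"grip": 0.3,"x": 0,"y": 0,"z": 0,"rx": 0,"ry": 0,"rz": 0},
    {"grip": 0.3,"x": 0,"y": 0,"z": 0,"rx": 0,"ry": 0,"rz": 0},
    {"grip": 0.3,"x": 0,"y": 0,"z": 0,"rx": 0,"ry": 0,"rz": 0},
    {"grip": 0.3,"x": 0,"y": 0,"z": 0,"rx": 0,"ry": 0,"rz": 0},
    {"grip": 0.3,"x": 0,"y": 0,"z": 0,"rx": 0,"ry": 0,"rz": 0},
    {"grip": 0.3,"x": 0,"y": 0,"z": 0,"rx": 0,"ry": 0,"rz": 0},
    {"grip": 0.3,"x": 0,"y": 0,"z": 0,"rx": 0,"ry": 0,"rz": 0},
    {"grip": 0.3,"x": 0,"y": 0,"z": 0,"rx": 0,"ry": 0,"rz": 0},
  ],
)

```text
time_s: 30.8
position: [0.5433, 0.0553, 0.4333]
tool_rot: [[0.079, 0.997, 0.0], [0.997, -0.079, -0.0], [-0.0, 0.0, -1.0]]
ft_force: [-0.1, -0.4, -0.9]
grip_width: 0.03
```

Request:
play_rows(
  commands=[
    {"grip": 0.3,"x": 0,"y": 0,"z": 0,"rx": 0,"ry": 0,"rz": 0},
    {"grip": 0.3,"x": 0,"y": 0,"z": 0,"rx": 0,"ry": 0,"rz": 0},
    {"grip": 0.3,"x": 0,"y": 0,"z": 0,"rx": 0,"ry": 0,"rz": 0},
    {"grip": 0.3,"x": 0,"y": 0,"z": 0,"rx": 0,"ry": 0,"rz": 0},
    {"grip": 0.3,"x": 0,"y": 0,"z": 0,"rx": 0,"ry": 0,"rz": 0},
    {"grip": 0.3,"x": 0,"y": 0,"z": 0,"rx": 0,"ry": 0,"rz": 0},
    {"grip": 0.3,"x": 0,"y": 0,"z": 0,"rx": 0,"ry": 0,"rz": 0},
    {"grip": 0.3,"x": 0,"y": 0,"z": 0,"rx": 0,"ry": 0,"rz": 0},
    {"grip": 0.3,"x": 0,"y": 0,"z": 0,"rx": 0,"ry": 0,"rz": 0},
    {"grip": 0.3,"x": 0,"y": 0,"z": 0,"rx": 0,"ry": 0,"rz": 0},
    {"grip": 0.3,"x": 0,"y": 0,"z": 0,"rx": 0,"ry": 0,"rz": 0},
    {"grip": 0.3,"x": 0,"y": 0,"z": 0,"rx": 0,"ry": 0,"rz": 0},
  ],
)

```text
time_s: 32.3
position: [0.5433, 0.0553, 0.4333]
tool_rot: [[0.079, 0.997, -0.0], [0.997, -0.079, 0.0], [0.0, -0.0, -1.0]]
ft_force: [-0.3, -0.1, 0.2]
grip_width: 0.0299
```

Request:
play_rows(
  commands=[
    {"grip": 0.3,"x": 0,"y": 0,"z": 0,"rx": 0,"ry": 0,"rz": 0},
    {"grip": 0.3,"x": 0,"y": 0,"z": 0,"rx": 0,"ry": 0,"rz": 0},
    {"grip": 0.3,"x": 0,"y": 0,"z": 0,"rx": 0,"ry": 0,"rz": 0},
    {"grip": 0.3,"x": 0,"y": 0,"z": 0,"rx": 0,"ry": 0,"rz": 0},
    {"grip": 0.3,"x": 0,"y": 0,"z": 0,"rx": 0,"ry": 0,"rz": 0},
    {"grip": 0.3,"x": 0,"y": 0,"z": 0,"rx": 0,"ry": 0,"rz": 0},
    {"grip": 0.3,"x": 0,"y": 0,"z": 0,"rx": 0,"ry": 0,"rz": 0},
    {"grip": 0.3,"x": 0,"y": 0,"z": 0,"rx": 0,"ry": 0,"rz": 0},
    {"grip": 0.3,"x": 0,"y": 0,"z": 0,"rx": 0,"ry": 0,"rz": 0},
    {"grip": 0.3,"x": 0,"y": 0,"z": 0,"rx": 0,"ry": 0,"rz": 0},
    {"grip": 0.3,"x": 0,"y": 0,"z": 0,"rx": 0,"ry": 0,"rz": 0},
    {"grip": 0.3,"x": 0,"y": 0,"z": 0,"rx": 0,"ry": 0,"rz": 0},
  ],
)

```text
time_s: 33.8
position: [0.5433, 0.0553, 0.4333]
tool_rot: [[0.079, 0.997, -0.0], [0.997, -0.079, 0.0], [0.0, -0.0, -1.0]]
ft_force: [-0.3, 0.8, 0.7]
grip_width: 0.0301
```

Request:
play_rows(
  commands=[
    {"grip": 0.3,"x": 0,"y": 0,"z": 0,"rx": 0,"ry": 0,"rz": 0},
    {"grip": 0.3,"x": 0,"y": 0,"z": 0,"rx": 0,"ry": 0,"rz": 0},
    {"grip": 0.3,"x": 0,"y": 0,"z": 0,"rx": 0,"ry": 0,"rz": 0},
    {"grip": 0.3,"x": 0,"y": 0,"z": 0,"rx": 0,"ry": 0,"rz": 0},
    {"grip": 0.3,"x": 0,"y": 0,"z": 0,"rx": 0,"ry": 0,"rz": 0},
    {"grip": 0.3,"x": 0,"y": 0,"z": 0,"rx": 0,"ry": 0,"rz": 0},
    {"grip": 0.3,"x": 0,"y": 0,"z": 0,"rx": 0,"ry": 0,"rz": 0},
    {"grip": 0.3,"x": 0,"y": 0,"z": 0,"rx": 0,"ry": 0,"rz": 0},
    {"grip": 0.3,"x": 0,"y": 0,"z": 0,"rx": 0,"ry": 0,"rz": 0},
    {"grip": 0.3,"x": 0,"y": 0,"z": 0,"rx": 0,"ry": 0,"rz": 0},
    {"grip": 0.3,"x": 0,"y": 0,"z": 0,"rx": 0,"ry": 0,"rz": 0},
    {"grip": 0.3,"x": 0,"y": 0,"z": 0,"rx": 0,"ry": 0,"rz": 0},
  ],
)

```text
time_s: 35.3
position: [0.5433, 0.0553, 0.4333]
tool_rot: [[0.079, 0.997, 0.0], [0.997, -0.079, 0.0], [0.0, 0.0, -1.0]]
ft_force: [0.2, -0.1, 0.3]
grip_width: 0.03
```

Request:
play_rows(
  commands=[
    {"grip": 0.3,"x": 0,"y": 0,"z": 0,"rx": 0,"ry": 0,"rz": 0},
    {"grip": 0.3,"x": 0,"y": 0,"z": 0,"rx": 0,"ry": 0,"rz": 0},
    {"grip": 0.3,"x": 0,"y": 0,"z": 0,"rx": 0,"ry": 0,"rz": 0},
    {"grip": 0.3,"x": 0,"y": 0,"z": 0,"rx": 0,"ry": 0,"rz": 0},
    {"grip": 0.3,"x": 0,"y": 0,"z": 0,"rx": 0,"ry": 0,"rz": 0},
    {"grip": 0.3,"x": 0,"y": 0,"z": 0,"rx": 0,"ry": 0,"rz": 0},
    {"grip": 0.3,"x": 0,"y": 0,"z": 0,"rx": 0,"ry": 0,"rz": 0},
    {"grip": 0.3,"x": 0,"y": 0,"z": 0,"rx": 0,"ry": 0,"rz": 0},
    {"grip": 0.3,"x": 0,"y": 0,"z": 0,"rx": 0,"ry": 0,"rz": 0},
    {"grip": 0.3,"x": 0,"y": 0,"z": 0,"rx": 0,"ry": 0,"rz": 0},
    {"grip": 0.3,"x": 0,"y": 0,"z": 0,"rx": 0,"ry": 0,"rz": 0},
    {"grip": 0.3,"x": 0,"y": 0,"z": 0,"rx": 0,"ry": 0,"rz": 0},
  ],
)

```text
time_s: 36.8
position: [0.5433, 0.0553, 0.4333]
tool_rot: [[0.079, 0.997, 0.0], [0.997, -0.079, 0.0], [0.0, 0.0, -1.0]]
ft_force: [-1.5, -0.3, -0.6]
grip_width: 0.0299
```

```bash
python3 - <<'E'
from st import *
state()
for c in ["scene","wrist"]:
    im=optics.get_image(c); save(im,"e"+c)
    P=(cloud(im)-O)@R*1000
    m=(im["range_z"]>0)&(abs(P[...,1])<60)&(P[...,0]>10)&(P[...,0]<160)&(P[...,2]<60)
    for a,b in [(10,40),(40,100),(125,160)]:
        w=P[m&(P[...,0]>a)&(P[...,0]<b)]; print(c,a,b,len(w),np.round(np.median(w[:,2]),1) if len(w) else None)
    for t in ["bur_box","rinse_bottle","steel_cup"]: print(t,[np.round(d["point"],3).tolist() for d in finder.boxes_of(c,t)][:1])
E
```

```text
t 36.8 TCP station mm [ 39.8   9.8 233.3] grip 29.9 F st [ 0.4 -1.4 -0.6]
tool in station
 [[-1.  0. -0.]
 [ 0.  1.  0.]
 [ 0.  0. -1.]]
scene 10 40 577 -0.1
scene 40 100 1167 -0.2
scene 125 160 702 -0.2
bur_box [[0.492, 0.222, 0.232]]
rinse_bottle [[0.573, -0.24, 0.099]]
steel_cup [[0.449, -0.192, 0.061]]
wrist 10 40 2518 0.3
wrist 40 100 4471 0.3
wrist 125 160 2179 0.3
bur_box [[0.478, 0.212, 0.235]]
rinse_bottle [[0.554, -0.227, 0.115]]
steel_cup []
```

View pics/escene.png

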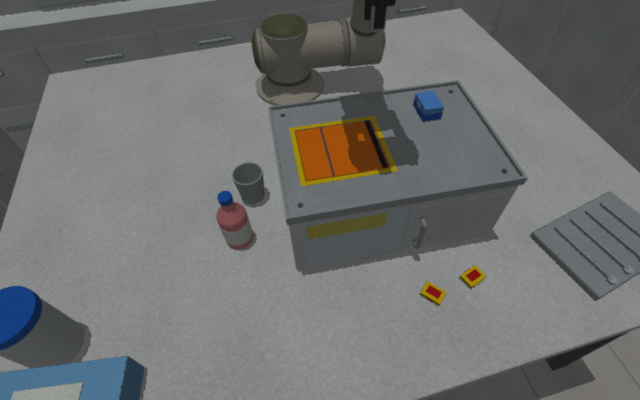

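```bash
python3 -c "
from rig import order
print(order.close_job())"
```

```text
the job is handed in; nothing more can be done
None
```

The needle box is in the tub and the flap has swung shut by itself. I handed the job in at about 37 s, within the 72 s limit.

**What I did**
- I pushed the largest needle box, the one on the deck, square and to the middle near the mouth's edge.
- I pressed the flap down with the fingertips to about 1.1 rad and let go.
- I slid the box over the edge about 2 s later, pulled back and waited well above the deck.

**Last checks**
- **Box:** the wrist camera, looking in while the flap was still open, showed it flat on the tub floor at station (27, 10) mm, with its top 175 mm below the deck.
- **Flap:** depth readings put the leaf and tail within about 0.3 mm of deck level, so it is shut.
- **Bur box, bottle and cup:** the scene camera found each within about 5 mm of its starting position, upright in the picture.

**What disagreed**
- **Tool length:** the fingertips sit about 25 mm behind the reported TCP, not 14 mm ahead of it. Because of this the first push passed over the box without touching it. I measured the offset with the cameras and corrected for it.
- **Flap angle:** my depth-based estimates while it was open were inconsistent, 0.7 to 1.4 rad. The 1.1 rad comes from the fingertip depth and the pictures.

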